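# Stir clay beads through a grading bowl under the desk lamp

## Robot

A 7-joint arm with a two-finger parallel gripper is mounted at the origin on the work surface. World frame = base frame: x ahead of the robot, y to its left, z up, the work surface at z = 0. Lengths are in m, angles in rad, forces in N, time in s.
With the tool pointing down it reaches from about 0.35 to 0.9 m from the base axis. Payload 8.1 kg.
Tool frame: the origin (TCP) lies at the very end of the fingers, on their centre line; the grasp point (between the pads) lies 19 mm behind it; z points along the fingers, y is the line along which they close (so a half turn about z gives the same grasp; the last joint's range is limited). The gripper opens to 92 mm and grips with 3 to 60 N. Pads are 19 mm wide; open, the fingers measure 130 mm over their backs; the gripper's body (75 mm by 190 mm) begins 47 mm behind the grasp point.
Start: joints at [-1.44, 0.434, 0.025, 1.573, -0.012, 1.134, -0.075], TCP at [0.145, 0.608, 0.227] pointing down, gripper open.
Joint ranges: [-2.62, 2.62], [-0.44, 2.09], [-1.27, 1.32], [0.08, 2.57], [-1.32, 4.46], [0.12, 2], [-2.74, 2.74]. Speed limits (rad/s): [2.22, 2.22, 3.01, 3.01, 3.14, 3.14, 3.14].

## Interface

Orientations are given as a rotation vector (axis times angle).
In Python, from cell import arm gives the robot as it stands.
- The arm moves only by the tool carry_out, never from a script. Its argument "commands" is a list of rows, each a list of 7 numbers: the opening, from 0 (shut) to 1 (fully open), then the shift along the tool's x, y, z each as a share of 0.025 m, from -1 to 1, then the turn, a rotation vector about the tool's x, y, z each as a share of 0.1 rad, from -1 to 1. A call has 1 to 8 rows; each row shifts and turns the commanded pose from where the row before left it, along the tool's axes as they then stand; what a row does not reach is not made up. A row lasts 1/10 s, in which the tool goes at most 50 mm and 8.59 degrees, less where a joint would pass 70% of its speed; a pose out of reach is approached as far as the arm can. A call with a number of a shift or a turn outside -1 to 1 is refused whole. A call with a gripper value outside its range is refused whole. The fingers move at their own pace and stop on an object; "squeeze" is the grip in N (left out, the last holds). Time passes only in rows, so rows that do not move let the fingers close. It gives the time, the measured TCP pose, the force, the opening and the grip force at its end, in the units of the state.
- arm.observe(): the state, without advancing time (a new reading comes with each control period).
- arm.get_image(name): name is "scene" or "side" or "wrist"; returns a dict with "pixels" (384x512x3 uint8, red, green, blue), "range_z" (384x512 float32, m along the optical axis (not along the pixel's ray), 0 where there is no reading), "mtx" (3x3 intrinsics, pixels), "R" (3x3) and "t" (3): a world point X has camera coordinates R X + t; the wrist camera has in their place "tool_from_camera" (4x4, takes a point from camera to tool coordinates, whose origin is the TCP and whose axes are the flange's). Camera axes: x right, y down, z forward; pixel columns grow to the right and rows downward; lengths in m; the calibration is good to about 2 mm. A picture is of the moment at which its call begins: read the wrist's pose just before it.
- arm.sign_off(): hands the job in; it is judged then, once.
The state is a dict: "clock": time; "joints": joint angles; "dq": joint speeds; "joint_efforts": joint torques, N m; "position": TCP position; "ee_rot": TCP orientation; "force": force on the tool from outside, world axes, zero at the start; "ft_torque": the same for the moment, N m; "width": opening from 0.0 (shut) to 1.0 (fully open); "gripper_force": force on a finger pad.
Only numpy, scipy, OpenCV 4.12 (cv2) and the standard library are available. Lean on these libraries where they do the work, as an engineer would, in place of code of your own. Each camera call takes 0.05 s, during which the arm holds its last target. There are 200 camera calls.

## Task

Take the wooden stirring stick from its sloping rest and with it gently stir the clay beads round in the slotted bowl under the desk lamp, until every small bead has dropped through the slots into the tray below and only the two big round beads are left in the bowl. Then lean the stick back on its rest as it was, its foot on the ledge, and let go. Keep the stick and the hand off the lamp, do not touch the beads with the gripper, and leave the other things where they stand.

Things in the scene. Friction and masses are not known exactly. Their poses are not given: they have to be found in the camera images.
- grader: fixed grading bowl, origin under its centre. Square white plate, 230 mm wide, 10 thick, on corner legs; its top, 75 mm up, is the floor. Round flared wall, 36 high, 4 thick, inner radius 90 at the floor, 103 at the top. Four slots in the floor, 28 wide, run from 32 mm off centre to the wall along +x, -x, +y, -y; small beads fit through. Below: catch tray, 240 wide, 25 high
- grader_floor (a point): centre of the bowl's slotted floor (on its top face), axes as grader
- stick: loose wooden stirring stick, 200 mm long, 60 g. A plain flat bar, 18 mm wide (y), 12 mm thick (x). Origin: centre of its lower end; z runs along it to the upper end. It starts on the rest, leaning 35 degrees from vertical, upper end towards the rest's -x
- stick_grip (a point): point on the stick's axis 155 mm above its lower end, clear of the rest, a good place to hold it across the 18 mm width (along y); axes as stick
- rest: fixed plywood rest, origin under the centre of its base. A board leans 35 degrees from vertical, top towards -x; the stick leans on its upper (+x) face, its end on a ledge between board and lip (22 mm apart), side cheeks 38 mm apart. The board ends 110 mm up the stick; two guide blocks 32 mm apart flank the shaft 97 to 109 mm up
- rest_foot (a point): on the ledge of the rest: where the middle of the stick's lower end stands when the stick is in place, 45 mm above the table; axes as rest
- lamp: fixed desk lamp, origin at the centre of its base (radius 58 mm, standing beyond the bowl). A bent pole carries the shade back over the bowl along the body's -x; pole up to 427 mm high
- lamp_shade (a point): centre of the lower opening of the lamp shade, 255 mm above the table; the shade is 52 mm in radius at the bottom, narrows upwards to 18 mm at 345 mm and is topped by a neck to 375 mm
- small0: one of five small beads: glazed terracotta drum, 22 mm across, 20 mm tall, standing on its flat end at the start; origin at its centre, z along the drum's axis
- small1: one of five small beads: glazed terracotta drum, 22 mm across, 20 mm tall, standing on its flat end at the start; origin at its centre, z along the drum's axis
- small2: one of five small beads: glazed terracotta drum, 22 mm across, 20 mm tall, standing on its flat end at the start; origin at its centre, z along the drum's axis
- small3: one of five small beads: glazed terracotta drum, 22 mm across, 20 mm tall, standing on its flat end at the start; origin at its centre, z along the drum's axis
- small4: one of five small beads: glazed terracotta drum, 22 mm across, 20 mm tall, standing on its flat end at the start; origin at its centre, z along the drum's axis
- big0: one of two big beads: glazed terracotta ball, 54 mm across, with a small hole at its poles; it cannot pass a slot but sinks 4 mm into one and then has to be nudged out; origin at its centre
- big1: one of two big beads: glazed terracotta ball, 54 mm across, with a small hole at its poles; it cannot pass a slot but sinks 4 mm into one and then has to be nudged out; origin at its centre
- paint_bottle: bystander: paint bottle, 48 mm across, 130 mm tall, origin under its centre
- paint_jar: bystander: paint jar, 52 mm across, 65 mm tall, origin under its centre
- mug: bystander: mug, 80 mm across, 90 mm tall, origin under its centre
- varnish: bystander: bottle, 56 mm across, 150 mm tall, origin under its centre
- can: bystander: can, 66 mm across, 75 mm tall, origin under its centre
Things that resemble listed ones, but are neither listed nor needed, are in the scene too. What is shaped like the big0 but purple or yellow is not meant.

How it is judged:
By the outcome, as a careful person would: the job done as asked, in the order asked, and still so for the second after the job is handed in, with the robot touching nothing.
It also fails if it takes over 72 s, if anything falls off the work surface, if the arm or the gripper's body presses on something with over 40 N, if the wrist force passes 120 N, or if a joint passes its speed limit or range.

## Working session

There is one attempt and no reset: what is moved stays moved. The work goes in short steps, Python scripts to look and compute and a tool call to move; the robot and the scene stay as the last step left them, time stands still between calls to the robot, and variables do not carry over. Pictures are saved under pics/ and viewed, at most 11 in all, crops included, and the job is handed in when it is done.

Besides the shell and the picture viewer there is one more tool, called by a JSON object that holds its "op" and its "data". carry_out: Moves the arm, as the interface text tells. Shift numbers are shares of 0.025 m and turn numbers shares of 0.1 rad, none past 1 either way. Its arguments: {"type":"object","properties":{"commands":{"type":"array"},"squeeze":{"type":"number"}},"required":["commands"]}

```bash
mkdir -p pics; ls
python3 - <<'E'
from cell import arm
import cv2,numpy as np
s=arm.observe();print(s)
ims=[arm.get_image(n) for n in("scene","side")]
for n,i in zip(("scene","side"),ims):
    np.savez(f"/tmp/{n}.npz",**i); print(n,i["mtx"].tolist(),i["R"].tolist(),i["t"].tolist())
    cv2.imwrite(f"pics/{n}0.png",cv2.resize(i["pixels"][:,:,::-1],(800,600)))
E
```

```text
pics
{'clock': 0.0, 'joints': array([-1.43959325,  0.43520315,  0.02496376,  1.57410627, -0.0115712 ,
        1.13399103, -0.0751145 ]), 'dq': array([ 0.00198594, -0.0003734 , -0.00072031, -0.00040375,  0.00140376,
        0.00174688, -0.00079791]), 'joint_efforts': array([ 8.08212053e-05, -6.67837358e+01,  9.85167436e-01, -3.14464259e+01,
       -6.06247759e-02,  4.29005327e-02,  1.43860798e-04]), 'position': array([0.14474042, 0.60748084, 0.22595365]), 'ee_rot': array([-3.66518411e-01, -3.12011937e+00,  2.45560723e-03]), 'force': array([-0.31518811,  0.92810251,  0.4819672 ]), 'ft_torque': array([-0.06075692,  0.00872309, -0.00772027]), 'gripper_force': 0.0, 'width': 0.9994680169784186}
scene [[385.212426804402, 0.0, 256.16955878282187], [0.0, 385.212426804402, 189.39959880186257], [0.0, 0.0, 1.0]] [[-0.8596203782454097, 0.5105800043551695, -0.01899643276760123], [0.30721359639832324, 0.48680640162926364, -0.8177036954305491], [-0.4082555712947796, -0.7087507223879517, -0.5753258224878577]] [0.456866909542919, -0.022107481381142803, 1.267950490911832]
side [[496.7002846286704, 0.0, 255.3805694212767], [0.0, 496.7002846286704, 193.04769035992382], [0.0, 0.0, 1.0]] [[0.9413853522330462, -0.33696615403914215, -0.015729896157726315], [-0.2068329383799368, -0.5397380366830726, -0.8160287907657569], [0.2664840599401491, 0.7714510112700422, -0.5777971815509693]] [-0.5211704379846268, 0.26620120353338034, 1.108592882291705]
```

View pics/scene0.png

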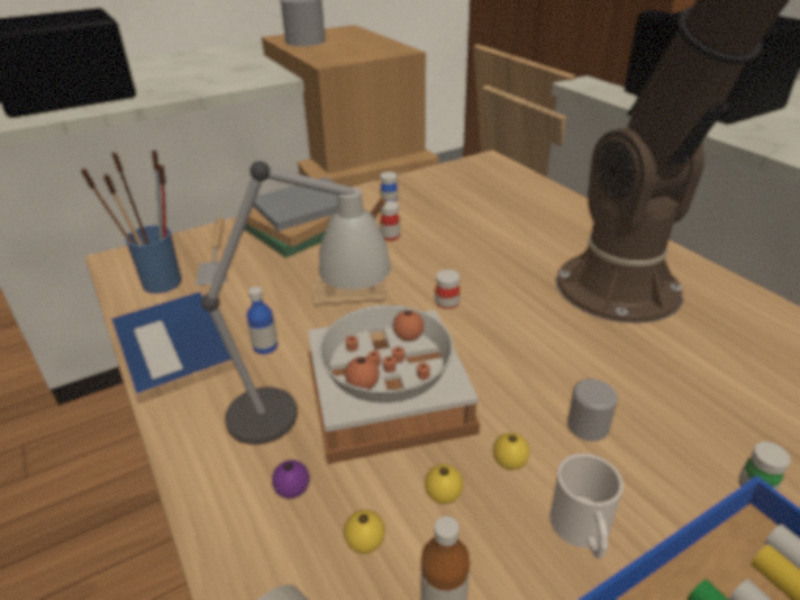

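View pics/side0.png

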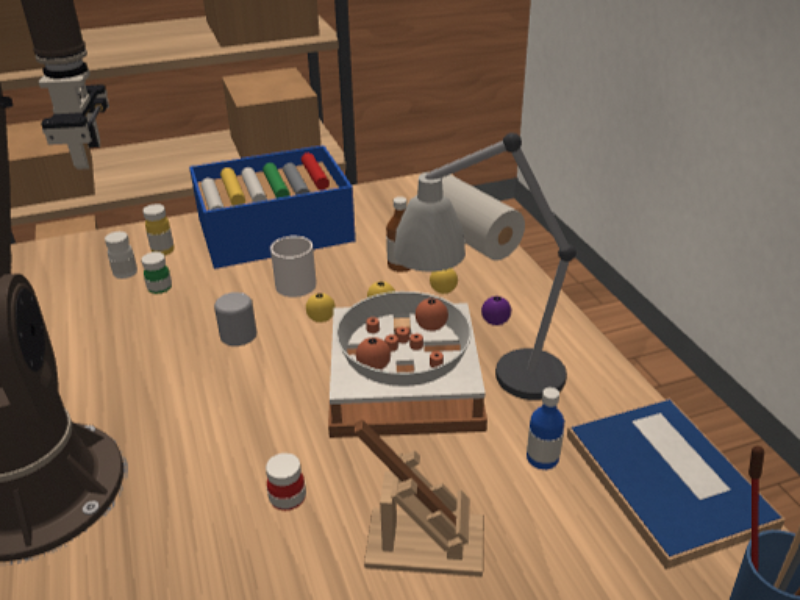

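The scene view shows the bowl under the lamp shade at about (390,350), with the stick hidden behind it. The side view shows the bowl at (405,335), the shade at (430,235), the stick from (362,428) to (455,540) on its rest, the blue bottle at (546,430) and the jar at (286,480).

```bash
cat > h.py <<'E'
import numpy as np,cv2
def cloud(i):
    z=i["range_z"];h,w=z.shape;u,v=np.meshgrid(np.arange(w),np.arange(h));K=i["mtx"]
    c=np.stack([(u-K[0,2])/K[0,0]*z,(v-K[1,2])/K[1,1]*z,z],-1)
    return (c-i["t"])@i["R"]          # world
def ray(i,u,v,zz):
    K=i["mtx"];d=np.array([(u-K[0,2])/K[0,0],(v-K[1,2])/K[1,1],1])@i["R"];o=-i["t"]@i["R"]
    return o+d*(zz-o[2])/d[2]
def proj(i,X):
    c=np.asarray(X)@i["R"].T+i["t"];p=c@i["mtx"].T;return p[...,:2]/p[...,2:]
def blobs(i,m,zz,amin=6):
    n,l,s,c=cv2.connectedComponentsWithStats(m.astype(np.uint8))
    return [(s[k,4],c[k].round(1),s[k,:4],ray(i,*c[k],zz).round(4)) for k in range(1,n) if s[k,4]>=amin]
E
python3 - <<'E'
from h import *
S=0.64
side=dict(np.load("/tmp/side.npz"));sc=dict(np.load("/tmp/scene.npz"))
for n,i in(("side",side),("scene",sc)):
    P=cloud(i);ok=i["range_z"]>0
    hsv=cv2.cvtColor(i["pixels"],cv2.COLOR_RGB2HSV)
    print(n,"table z",np.median(P[ok&(abs(P[...,2])<.02)][:,2]))
    # plate
    m=ok&(abs(P[...,2]-.075)<.006)&(hsv[...,1]<60)&(hsv[...,2]>110)
    k=np.zeros_like(m);
    a=(slice(int(280*S),int(440*S)),slice(int(310*S),int(500*S)))
    k[a]=m[a];q=P[k][:,:2];
    print("plate",len(q),cv2.minAreaRect(q.astype(np.float32)))
    # wall top
    m=ok&(abs(P[...,2]-.110)<.005);k=np.zeros_like(m);k[a]=m[a];q=P[k]
    print("rim",cv2.minEnclosingCircle(q[:,:2].astype(np.float32)),np.median(q,0))
    # terracotta
    H=hsv[...,0].astype(int)
    m=((H<10)|(H>172))&(hsv[...,1]>110)&(hsv[...,2]>60);k=np.zeros_like(m);k[a]=m[a]
    for b in blobs(i,k,.09):
        u,v=b[1].astype(int);print(b[0],b[1],b[2],b[3],P[v,u].round(3))
# stick
i=side;P=cloud(i);px=i["pixels"].astype(int)
for u,v in((362,428),(380,445),(400,465),(430,493),(440,500),(455,540),(416,225),(430,265),(546,440),(500,520),(385,525),(463,515)):
    u,v=int(u*S),int(v*S);print((u,v),P[v,u].round(3),px[v,u])
E
python3 - <<'E'
from h import *
s=dict(np.load("/tmp/side.npz"))
cv2.imwrite("pics/crop1.png",np.hstack([cv2.resize(s["pixels"][260:375,215:320,::-1],None,fx=5,fy=5,interpolation=2)[:575],]))
E
```

```text
side table z 0.0004938198411404416
plate 2653 ((0.5707221627235413, 0.024368777871131897), (0.23383310437202454, 0.22969701886177063), 72.73287963867188)
rim ((0.5714698433876038, 0.025296662002801895), 0.10896432399749756) [0.56995795 0.03242094 0.10972395]
322 [275.8 200.8] [266 191  21  20] [0.6381 0.0753 0.09  ] [0.622 0.04  0.121]
65 [238.  207.5] [235 203   7  10] [0.5378 0.0827 0.09  ] [0.538 0.083 0.092]
529 [246.2 222.2] [228 209  43  27] [0.5381 0.0189 0.09  ] [ 0.527 -0.016  0.12 ]
69 [278.5 229.2] [275 224   9  11] [ 0.6019 -0.034   0.09  ] [ 0.598 -0.04   0.096]
scene table z 0.0002399207194011874
plate 3106 ((0.5724307894706726, 0.02829749882221222), (0.23420144617557526, 0.22961150109767914), 72.59261322021484)
rim ((0.5711480379104614, 0.027369730174541473), 0.10776214301586151) [0.57686089 0.02096918 0.10994058]
88 [286.  186.7] [279 183  15   8] [ 0.3909 -0.0659  0.09  ] [ 0.351 -0.122  0.045]
147 [260.8 207.8] [252 200  19  17] [ 0.503  -0.0204  0.09  ] [0.524 0.012 0.122]
28 [224.6 218.8] [222 216   6   8] [ 0.6058 -0.0305  0.09  ] [ 0.609 -0.028  0.096]
66 [251.6 230. ] [246 223  12  15] [0.5688 0.0438 0.09  ] [0.573 0.049 0.096]
218 [232.2 237.3] [221 225  22  23] [0.6219 0.0422 0.09  ] [0.637 0.074 0.122]
37 [270.5 236.7] [268 233   6   9] [0.5422 0.0895 0.09  ] [0.545 0.092 0.096]
(231, 273) [ 0.419 -0.254  0.21 ] [124  80  54]
(243, 284) [ 0.439 -0.261  0.182] [85 55 37]
(256, 297) [ 0.46  -0.273  0.151] [87 57 38]
(275, 315) [ 0.495 -0.283  0.097] [83 53 36]
(281, 320) [ 0.506 -0.286  0.081] [82 53 35]
(291, 345) [ 0.512 -0.325  0.049] [171 137 103]
(266, 144) [ 0.579 -0.012  0.317] [102  98  92]
(275, 169) [ 0.589 -0.04   0.268] [95 91 85]
(349, 281) [ 0.692 -0.223  0.063] [72 76 91]
(320, 332) [ 0.599 -0.279 -0.002] [192 149 109]
(246, 336) [ 0.434 -0.284  0.062] [91 71 55]
(296, 329) [ 0.531 -0.304  0.065] [124  98  73]
```

View pics/crop1.png

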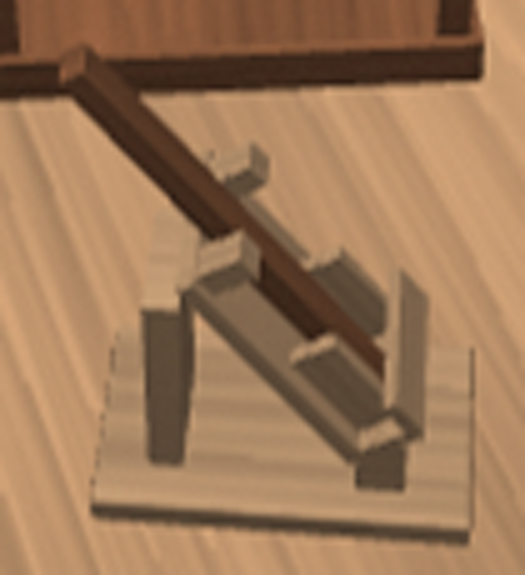

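The crop shows the stick lying between the guide blocks with its upper end at crop pixel (80,65), leaning towards the robot. The lip is at (410,370).

Run:
```python
from h import *
S=0.64
side=dict(np.load("/tmp/side.npz"));sc=dict(np.load("/tmp/scene.npz"))
B=[((352,342),(372,325)),((373,357),(402,334)),((398,353),(391,342)),((390,364),(416,341)),((424,370),(436,358))]
# match is by ray anyway
for n,i,l in(("scene",sc,[(352,342),(373,357),(398,353),(390,364),(424,370)]),("side",side,[(372,325),(402,334),(391,342),(416,341),(436,358)])):
    for p in l: print(n,p,ray(i,p[0]*S,p[1]*S,.088)[:2].round(3))
for n,i,l in(("scene",sc,[(408,325),(362,374)]),("side",side,[(432,314),(373,353)])):
    for p in l: print(n,"big",p,ray(i,p[0]*S,p[1]*S,.103)[:2].round(3))
P=cloud(side);ok=side["range_z"]>0;px=side["pixels"].astype(int)
# shade points
for n,i,a in(("side",side,(slice(110,172),slice(250,300))),("scene",sc,(slice(120,186),slice(202,250)))):
    Q=cloud(i)[a].reshape(-1,3)
    for lo,hi in((.257,.27),(.29,.30),(.33,.343),(.35,.375)):
        q=Q[(Q[:,2]>lo)&(Q[:,2]<hi)&(Q[:,0]<.8)]
        if len(q)>5:
            A=np.c_[2*q[:,:2],np.ones(len(q))];s=np.linalg.lstsq(A,(q[:,:2]**2).sum(1),rcond=None)[0]
            print(n,"shade",lo,len(q),s[:2].round(3),np.sqrt(s[2]+s[0]**2+s[1]**2).round(3),q.mean(0).round(3))
# stick
m=np.zeros_like(ok);m[270:328,228:292]=True
m&=ok&(px[...,0]<105)&(px[...,0]-px[...,2]>30)&(px[...,1]<70)&(P[...,2]>.06)&(P[...,1]>-.33)
n,l,st,c=cv2.connectedComponentsWithStats(m.astype(np.uint8));k=1+np.argmax(st[1:,4]);m=l==k
q=P[m];c=q.mean(0);d=np.linalg.svd(q-c)[2][0];d*=np.sign(d[2]);print("stick n",len(q),c.round(4),d.round(4),"tilt",np.degrees(np.arccos(d[2])),"yaw of +x",np.degrees(np.arctan2(-d[1],-d[0])))
t=(q-c)@d;print("ends",(c+d*t.min()).round(3),(c+d*t.max()).round(3),np.ptp(t))
# rest base: z .003...025
b=np.zeros_like(ok);b[325:372,225:325]=1
b&=ok&(P[...,2]>.006)&(P[...,2]<.03)
print("base",b.sum(),np.median(P[b][:,2]),cv2.minAreaRect(P[b][:,:2].astype(np.float32)))
```

```text
scene (352, 342) [ 0.603 -0.031]
scene (373, 357) [0.592 0.02 ]
scene (398, 353) [0.553 0.033]
scene (390, 364) [0.577 0.049]
scene (424, 370) [0.539 0.089]
side (372, 325) [0.538 0.083]
side (402, 334) [0.576 0.043]
side (391, 342) [0.552 0.03 ]
side (416, 341) [0.59  0.018]
side (436, 358) [ 0.604 -0.032]
scene big (408, 325) [ 0.511 -0.005]
scene big (362, 374) [0.633 0.061]
side big (432, 314) [0.633 0.058]
side big (373, 353) [ 0.512 -0.004]
side shade 0.257 218 [0.607 0.007] 0.05 [ 0.593 -0.028  0.264]
side shade 0.29 223 [0.606 0.006] 0.045 [ 0.594 -0.024  0.295]
side shade 0.33 245 [0.606 0.004] 0.025 [ 0.6   -0.01   0.337]
side shade 0.35 188 [0.606 0.005] 0.015 [ 0.602 -0.004  0.363]
scene shade 0.257 248 [0.608 0.009] 0.05 [0.626 0.044 0.264]
scene shade 0.29 239 [0.608 0.01 ] 0.045 [0.622 0.04  0.295]
scene shade 0.33 255 [0.609 0.012] 0.025 [0.615 0.026 0.337]
scene shade 0.35 202 [0.608 0.01 ] 0.015 [0.612 0.02  0.363]
stick n 647 [ 0.4592 -0.2744  0.145 ] [-0.5303  0.2231  0.8179] tilt 35.122229926523055 yaw of +x -22.814955256958704
ends [ 0.514 -0.297  0.061] [ 0.416 -0.256  0.211] 0.18327074904608012
base 1906 0.012096932983823708 ((0.4864460229873657, -0.2848556637763977), (0.09229534864425659, 0.14870579540729523), 65.46697235107422)
```

```bash
cat >> h.py <<'E'
from scipy.spatial.transform import Rotation as Ro, Slerp
D=np.pi/180
def Rt(yaw,tilt):
    y,t=yaw*D,tilt*D;z=np.array([np.sin(t)*np.cos(y),np.sin(t)*np.sin(y),-np.cos(t)]);Y=np.array([-np.sin(y),np.cos(y),0])
    return np.c_[np.cross(Y,z),Y,z]
def rows(p,R,wps,op,step=.024,rot=.095,nd=2,grp=8):
    """wps: (pos,R[,step]); prints tool-axis rows from pose p,R"""
    out=[];p=np.array(p,float)
    for w in wps:
        q,Q=np.array(w[0],float),w[1];st=w[2] if len(w)>2 else step
        dr=(Ro.from_matrix(R).inv()*Ro.from_matrix(Q)).as_rotvec()
        n=max(1,int(np.ceil(max(np.linalg.norm(q-p)/st,np.linalg.norm(dr)/rot))))
        p0,R0=p.copy(),R.copy()
        for k in range(1,n+1):
            t=p0+(q-p0)*k/n
            s=np.round(R.T@(t-p)/.025,nd);a=np.round((Ro.from_matrix(R).inv()*Ro.from_matrix(R0)*Ro.from_rotvec(dr*k/n)).as_rotvec()/.1,nd)
            p=p+R@s*.025;R=R@Ro.from_rotvec(a*.1).as_matrix()
            out.append([op]+[float(x) for x in s+0.]+[float(x) for x in a+0.])
    for k in range(0,len(out),grp):print("["+",".join("["+",".join(f"{x:g}" for x in r)+"]" for r in out[k:k+grp])+"]")
def here(arm):
    s=arm.observe();return s["position"],Ro.from_rotvec(s["ee_rot"]).as_matrix(),s
E
python3 - <<'E'
from h import *
from cell import arm
p,R,s=here(arm)
G=np.array([.439,-.262,.174]);Q=Rt(-24,15);T=G+.019*Q[:,2]
Rm=Rt(-20,0)
rows(p,R,[((.25,.5,.32),R,.035),((.41,.2,.33),Rt(-15,0),.035),((.43,-.05,.33),Rm,.035),(T-.1*Q[:,2],Q,.035)],.6)
E
```

```text
[[0.6,-0.85,-0.54,-0.63,0,0,0],[0.6,-0.85,-0.53,-0.62,0,0,0],[0.6,-0.85,-0.54,-0.63,0,0,0],[0.6,-0.85,-0.53,-0.62,0,0,0],[0.6,-0.85,-0.54,-0.63,0,0,0],[0.6,-0.84,-0.53,-0.62,0,0,0],[0.6,-0.9,-1.02,-0.04,0,0,0.03],[0.6,-0.91,-1.02,-0.04,0,0,0.03]]
[[0.6,-0.9,-1.01,-0.04,0,0,0.02],[0.6,-0.91,-1.01,-0.04,-0.01,0,0.03],[0.6,-0.91,-1.01,-0.04,0,0,0.03],[0.6,-0.92,-1.01,-0.04,0,0,0.03],[0.6,-0.92,-1,-0.03,0,0,0.03],[0.6,-0.92,-1,-0.04,0,0,0.02],[0.6,-0.92,-1,-0.04,0,0,0.03],[0.6,-0.93,-1,-0.04,0,0,0.03]]
[[0.6,-0.42,-1.18,0,0,0,0.11],[0.6,-0.43,-1.18,0,0,0,0.11],[0.6,-0.45,-1.17,0,0,0,0.11],[0.6,-0.46,-1.17,0,0,0,0.11],[0.6,-0.47,-1.16,0,0,0,0.11],[0.6,-0.48,-1.16,0,0,0,0.1],[0.6,-0.5,-1.15,0,0,0,0.11],[0.6,-0.51,-1.14,0,0,0,0.11]]
[[0.6,-0.34,-1.11,0.44,0.01,-0.37,0.1],[0.6,-0.34,-1.11,0.46,0.02,-0.38,0.1],[0.6,-0.33,-1.11,0.48,0.01,-0.37,0.1],[0.6,-0.32,-1.1,0.48,0.01,-0.37,0.1],[0.6,-0.32,-1.1,0.5,0.01,-0.38,0.1],[0.6,-0.31,-1.09,0.51,0.02,-0.37,0.1],[0.6,-0.3,-1.09,0.53,0.01,-0.38,0.1]]
```

{"op": "carry_out", "data": {"commands": [[0.6,-0.85,-0.54,-0.63,0,0,0],[0.6,-0.85,-0.54,-0.63,0,0,0],[0.6,-0.85,-0.54,-0.63,0,0,0],[0.6,-0.85,-0.54,-0.63,0,0,0],[0.6,-0.85,-0.54,-0.63,0,0,0],[0.6,-0.85,-0.54,-0.63,0,0,0],[0.6,-0.9,-1,0,0,0,0],[0.6,-0.9,-1,0,0,0,0]]}}

```text
clock: 0.9
position: [0.2829, 0.4396, 0.3213]
ee_rot: [0.366, 3.12, 0.0]
force: [0.1, -1.0, 0.2]
width: 0.602
gripper_force: 0.0
```

{"op": "carry_out", "data": {"commands": [[0.6,-0.9,-1,0,0,0,0],[0.6,-0.9,-1,0,0,0,0],[0.6,-0.9,-1,0,0,0,0],[0.6,-0.9,-1,0,0,0,0],[0.6,-0.9,-1,0,0,0,0],[0.6,-0.9,-1,0,0,0,0],[0.6,-0.9,-1,0,0,0,0.1],[0.6,-0.9,-1,0,0,0,0.1]]}}

```text
clock: 1.7
position: [0.411, 0.2027, 0.321]
ee_rot: [-0.398, -3.116, 0.0]
force: [-0.8, -0.1, -0.1]
width: 0.599
gripper_force: 0.0
```

{"op": "carry_out", "data": {"commands": [[0.6,-0.4,-1,0,0,0,0.2],[0.6,-0.4,-1,0,0,0,0.2],[0.6,-0.4,-1,0,0,0,0.1],[0.6,-0.45,-1,0,0,0,0.1],[0.6,-0.45,-1,0,0,0,0.1],[0.6,-0.45,-1,0,0,0,0.1],[0.6,-0.45,-1,0,0,0,0.1],[0.6,-0.45,-1,0,0,0,0.1]]}}

```text
clock: 2.5
position: [0.4326, -0.0137, 0.3211]
ee_rot: [-0.553, -3.092, -0.0]
force: [0.3, 0.4, 1.5]
width: 0.601
gripper_force: 0.0
```

Run:
```python
from h import *
from cell import arm
p,R,s=here(arm);print(s["clock"],p,s["joints"].round(2),s["force"])
G=np.array([.439,-.262,.174]);Q=Rt(-24,15);T=G+.019*Q[:,2]
rows(p,R,[(T-.09*Q[:,2],Q,.027)],.6)
```

```text
2.5 [ 0.43255908 -0.01368066  0.32106345] [-0.59  0.02  0.52  1.89 -0.01  1.24  1.15] [0.28891619 0.41369496 1.48101621]
[[0.6,-0.3,-0.92,0.31,0.01,-0.26,0.06],[0.6,-0.29,-0.91,0.33,0.01,-0.26,0.07],[0.6,-0.29,-0.92,0.33,0.01,-0.27,0.06],[0.6,-0.29,-0.91,0.34,0,-0.26,0.07],[0.6,-0.28,-0.91,0.34,0.01,-0.26,0.06],[0.6,-0.28,-0.91,0.36,0.01,-0.26,0.07],[0.6,-0.28,-0.9,0.36,0.01,-0.26,0.06],[0.6,-0.27,-0.9,0.37,0.01,-0.27,0.06]]
[[0.6,-0.27,-0.9,0.38,0.01,-0.26,0.07],[0.6,-0.27,-0.9,0.39,0,-0.26,0.06]]
```

{"op": "carry_out", "data": {"commands": [[0.6,-0.3,-0.92,0.31,0,-0.26,0.06],[0.6,-0.29,-0.92,0.33,0,-0.26,0.06],[0.6,-0.29,-0.92,0.33,0,-0.26,0.06],[0.6,-0.29,-0.91,0.34,0,-0.26,0.07],[0.6,-0.28,-0.91,0.34,0,-0.26,0.07],[0.6,-0.28,-0.91,0.36,0,-0.26,0.07],[0.6,-0.28,-0.9,0.36,0,-0.26,0.06],[0.6,-0.27,-0.9,0.37,0,-0.26,0.06]]}}

```text
clock: 3.3
position: [0.4242, -0.206, 0.2575]
ee_rot: [0.591, 2.875, -0.054]
force: [0.2, -0.1, 0.0]
width: 0.594
gripper_force: 0.0
```

{"op": "carry_out", "data": {"commands": [[0.6,-0.27,-0.9,0.38,0,-0.26,0.07],[0.6,-0.27,-0.9,0.39,0,-0.26,0.07],[0.6,0,0,0,0,0,0]]}}

```text
clock: 3.6
position: [0.421, -0.2556, 0.2409]
ee_rot: [0.607, 2.821, -0.068]
force: [-0.6, 0.2, -0.8]
width: 0.6
gripper_force: 0.0
```

Run:
```python
from h import *
from cell import arm
p,R,s=here(arm);print(s["clock"],p,s["joints"].round(2))
i=arm.get_image("wrist");np.savez("/tmp/w.npz",p=p,Rw=R,**i)
print(i["tool_from_camera"].round(3).tolist(),i["mtx"][0])
cv2.imwrite("pics/w1.png",i["pixels"][:,:,::-1])
```

```text
3.6 [ 0.42095739 -0.25563581  0.24086613] [-0.32  0.03  0.81  2.12 -0.07  0.74  1.68]
[[-0.0, -0.952, -0.307, 0.083], [1.0, -0.0, -0.001, -0.0], [0.0, -0.307, 0.952, -0.158], [0.0, 0.0, 0.0, 1.0]] [283.93378717   0.         253.20723642]
```

View pics/w1.png

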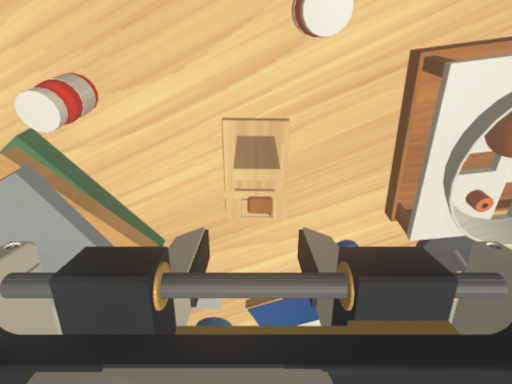

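The wrist view shows the stick's upper end at (260,204), almost midway between the fingers (x of about 255).

Run:
```python
from h import *
i=dict(np.load("/tmp/w.npz"));px=i["pixels"].astype(int);K=i["mtx"];z=i["range_z"]
m=np.zeros(z.shape,bool);m[185:222,235:285]=1
m&=(px[...,0]-px[...,2]>55)&(px[...,0]<170)
n,l,st,c=cv2.connectedComponentsWithStats(m.astype(np.uint8));k=1+np.argmax(st[1:,4]);print(st[k],c[k])
zz=np.median(z[l==k]);print(zz)
def W(u,v,d):
    q=np.array([(u-K[0,2])/K[0,0]*d,(v-K[1,2])/K[1,1]*d,d,1]);t=(i["tool_from_camera"]@q)[:3];return t,i["p"]+i["Rw"]@t
print(W(*c[k],zz))
for dx,dy in((-1,0),(1,0)): pass
# rest board edges: yaw check via board side edges at y=~150
for u,v in((223,120),(289,120),(228,215),(286,215)):print(W(u,v,z[v,u] if z[v,u]>0 else .3)[1].round(3))
```

```text
[247 197  25  15  86] [257.25581395 200.13953488]
0.20005286
(array([0.01689132, 0.00229314, 0.03034067]), array([ 0.41420375, -0.24979465,  0.20722983]))
[ 0.404 -0.29   0.012]
[ 0.44  -0.212  0.011]
[ 0.46  -0.301  0.141]
[ 0.59  -0.272  0.002]
```

{"op": "carry_out", "data": {"commands": [[0.6,0.1,0.1,0.4,0,0,0],[0.6,0,0,0.8,0,0,0],[0.6,0,0,0.8,0,0,0],[0.6,0,0,0.8,0,0,0],[0.6,0,0,0.55,0,0,0],[0.6,0,0,0.2,0,0,0],[0.6,0,0,0,0,0,0]]}}

```text
clock: 4.35
position: [0.4427, -0.2578, 0.1547]
ee_rot: [0.599, 2.824, -0.066]
force: [0.0, -0.0, 0.7]
width: 0.597
gripper_force: 0.0
```

{"op": "carry_out", "data": {"commands": [[0.15,0,0,0,0,0,0],[0.05,0,0,0,0,0,0],[0.0,0,0,0,0,0,0],[0.0,0,0,0,0,0,0],[0.0,0,0,0,0,0,0]], "squeeze": 30}}

```text
clock: 4.85
position: [0.4429, -0.2586, 0.1557]
ee_rot: [0.6, 2.821, -0.066]
force: [-0.1, 0.7, -0.4]
width: 0.213
gripper_force: 0.1
```

Run:
```python
from h import *
from cell import arm
p,R,s=here(arm);print(s["clock"],p,s["width"]*92,s["gripper_force"],s["force"])
z=R[:,2];print("tilt",np.degrees(np.arccos(-z[2])),"yaw",np.degrees(np.arctan2(z[1],z[0])))
np.savez("/tmp/grasp.npz",p=p,R=R)
i=arm.get_image("side");np.savez("/tmp/s2.npz",**i)
c=i["pixels"][230:375,190:340,::-1];cv2.imwrite("pics/s2.png",cv2.resize(c,None,fx=4,fy=4,interpolation=2))
i=arm.get_image("wrist");np.savez("/tmp/w2.npz",**i)
```

```text
4.85 [ 0.44289024 -0.25858766  0.15573025] 19.59709483501649 0.1232407707720995 [-0.10384717  0.67750768 -0.3887225 ]
tilt 14.924606723973831 yaw -22.054065625172775
```

View pics/s2.png

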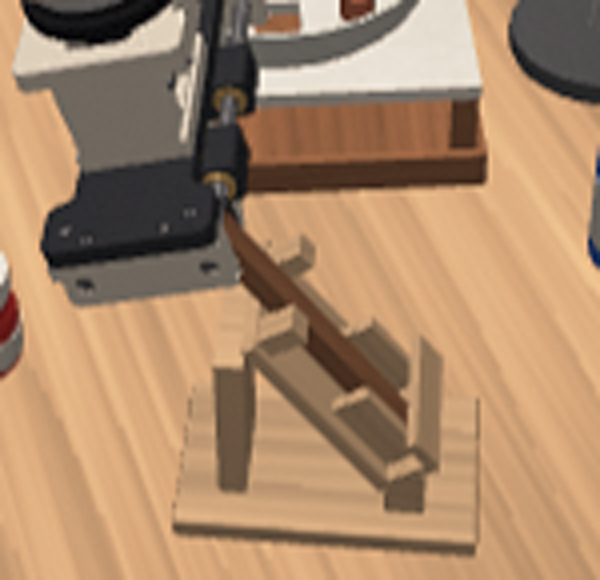

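The side crop shows the fingers closing round the stick above the guide blocks at crop (235,220), with its foot still on the ledge.

{"op": "carry_out", "data": {"commands": [[0,0,0,0,0,0,0.2],[0,0,0,0,0,0,0.2],[0,0,0,0,0,0,0]], "squeeze": 30}}

```text
clock: 5.25
position: [0.4433, -0.2583, 0.1557]
ee_rot: [0.657, 2.808, -0.058]
force: [-0.4, 3.8, 4.6]
width: 0.192
gripper_force: 30.0
```

Run:
```python
from h import *
from cell import arm
p,R,s=here(arm);print(s["clock"],p,s["width"]*92,s["gripper_force"],s["force"])
z=R[:,2];print("tilt",np.degrees(np.arccos(-z[2])),"yaw",np.degrees(np.arctan2(z[1],z[0])),"yyaw",np.degrees(np.arctan2(-R[0,1],R[1,1])))
np.savez("/tmp/grasp.npz",p=p,R=R)
```

```text
5.25 [ 0.44326265 -0.25828578  0.15570857] 17.671479641719444 30.002793073654175 [-0.42582329  3.83351043  4.64008813]
tilt 14.922734151574772 yaw -21.9714588322315 yyaw -26.209673188155577
```

{"op": "carry_out", "data": {"commands": [[0,0.15,0,-0.4,0,0,0],[0,0.28,0,-0.75,0,0,0],[0,0.28,0,-0.75,0,0,0],[0,0.28,0,-0.75,0,0,0],[0,0.28,0,-0.75,0,0,0],[0,0,0,0,0,0,0]]}}

```text
clock: 5.85
position: [0.3949, -0.2368, 0.2308]
ee_rot: [0.657, 2.806, -0.056]
force: [-0.4, 1.1, -0.4]
width: 0.192
gripper_force: 30.0
```

Run:
```python
from h import *
from cell import arm
p,R,s=here(arm);print(s["clock"],p,s["width"]*92,s["gripper_force"],s["force"])
i=arm.get_image("side");np.savez("/tmp/s3.npz",**i)
P=cloud(i);px=i["pixels"].astype(int)
m=(i["range_z"]>0)&(px[...,0]<115)&(px[...,0]-px[...,2]>25)&(px[...,1]<75);b=np.zeros_like(m);b[262:330,228:295]=1;m&=b&(P[...,1]<-.2)
n,l,st,c=cv2.connectedComponentsWithStats(m.astype(np.uint8));k=1+np.argmax(st[1:,4]);q=P[l==k];c=q.mean(0);d=np.linalg.svd(q-c)[2][0];d*=np.sign(d[2])
t=(q-c)@d;print(len(q),c,d,np.degrees(np.arccos(d[2])),np.degrees(np.arctan2(-d[1],-d[0])),c+d*t.min(),c+d*t.max())
print("tip in tool",R.T@(c+d*t.min()-p))
```

```text
5.85 [ 0.39494211 -0.23678147  0.23082963] 17.675315046892116 29.994663298130035 [-0.43778545  1.05530442 -0.37499659]
468 [ 0.44101731 -0.26438239  0.17492937] [-0.51719567  0.24163008  0.82105027] 34.809931507230466 -25.041641287099207 [ 0.47198072 -0.27884828  0.12577482] [ 0.41120259 -0.25045317  0.22226036]
tip in tool [-0.05756666 -0.00596877  0.12406261]
```

```bash
cat >> h.py <<'E'
C=np.array([.5715,.0265]);A0=-17.3
TIP=np.array([-.0539,0,.129]);TH=20.
ea=np.array([np.cos(A0*D),np.sin(A0*D)]);eb=np.array([-ea[1],ea[0]])
def SP(a,b,gap,phi,psi=A0,step=.024):
    "tip at (a,b) mm in bowl axes, lowest corner gap mm above the floor"
    R=Rt(psi,phi-TH);xy=C+ea*a/1000+eb*b/1000
    t=np.r_[xy,.075+gap/1000+.006*np.sin(phi*D)]
    return (t-R@TIP,R,step)
def ab(x):
    d=np.asarray(x)[...,:2]-C;return np.stack([d@ea,d@eb],-1)*1000
E
python3 - <<'E'
from h import *
from cell import arm
p,R,s=here(arm);print(p)
print((p+R@TIP))
rows(p,R,[(p+[-.01,0.02,.06],R,.03),SP(-50,0,80,42,step=.03)],0)
print();a=SP(-50,0,80,42);rows(a[0],a[1],[SP(-50,0,40,42,step=.02),SP(-50,0,3,42,step=.012),SP(-45,0,3,43,step=.01),SP(32,-1,3,48,step=.01)],0)
E
```

```text
[ 0.3954772  -0.2364334   0.23007274]
[ 0.47316695 -0.27194579  0.11939581]
[[0,0.02,0.2,-0.83,0,0,0],[0,0.03,0.19,-0.83,0,0,0],[0,0.02,0.2,-0.83,0,0,0],[0,0.37,1.11,0.06,-0.03,-0.12,-0.15],[0,0.36,1.11,0.05,-0.03,-0.12,-0.16],[0,0.34,1.12,0.05,-0.03,-0.12,-0.15],[0,0.32,1.12,0.06,-0.03,-0.12,-0.15],[0,0.31,1.12,0.05,-0.02,-0.12,-0.15]]
[[0,0.29,1.13,0.05,-0.03,-0.13,-0.16],[0,0.28,1.14,0.05,-0.03,-0.12,-0.15],[0,0.25,1.14,0.05,-0.03,-0.12,-0.15],[0,0.24,1.14,0.05,-0.03,-0.12,-0.16],[0,0.23,1.15,0.05,-0.03,-0.12,-0.15]]

[[0,0.2,0,0.49,0,0,0],[0,0.2,0,0.5,0,0,0],[0,0.2,0,0.49,0,0,0],[0,0.14,0,0.34,0,0,0],[0,0.14,0,0.35,0,0,0],[0,0.14,0,0.34,0,0,0],[0,0.13,0,0.35,0,0,0],[0,-0.09,0,0.11,0,-0.17,0]]
[[0,-0.34,-0.01,0.2,0,-0.13,0],[0,-0.34,0,0.2,0,-0.12,0],[0,-0.34,-0.01,0.21,0,-0.13,0],[0,-0.34,0,0.21,0,-0.12,0],[0,-0.33,-0.01,0.22,0,-0.13,0],[0,-0.33,0,0.22,0,-0.12,0],[0,-0.33,-0.01,0.22,0,-0.13,0]]
```

{"op": "carry_out", "data": {"commands": [[0,0.02,0.2,-0.83,0,0,0],[0,0.02,0.2,-0.83,0,0,0],[0,0.02,0.2,-0.83,0,0,0],[0,0.3,0.94,0.05,-0.03,-0.1,-0.13],[0,0.3,0.94,0.05,-0.03,-0.1,-0.13],[0,0.29,0.94,0.05,-0.03,-0.1,-0.13],[0,0.28,0.94,0.05,-0.03,-0.1,-0.13],[0,0.26,0.94,0.05,-0.03,-0.1,-0.13]]}}

```text
clock: 6.7
position: [0.4047, -0.0947, 0.2741]
ee_rot: [0.552, 2.782, -0.065]
force: [0.3, -0.4, -0.5]
width: 0.193
gripper_force: 30.0
```

{"op": "carry_out", "data": {"commands": [[0,0.25,0.95,0.05,-0.03,-0.1,-0.13],[0,0.24,0.95,0.05,-0.02,-0.1,-0.13],[0,0.22,0.95,0.05,-0.02,-0.1,-0.13],[0,0.2,0.95,0.05,-0.02,-0.1,-0.13],[0,0.2,0.95,0.05,-0.02,-0.1,-0.13],[0,0.2,0.95,0.05,-0.02,-0.1,-0.13],[0,0.2,0.95,0.05,-0.02,-0.1,-0.13],[0,0,0,0,0,0,0]]}}

```text
clock: 7.5
position: [0.4313, 0.0746, 0.2543]
ee_rot: [0.406, 2.737, -0.082]
force: [0.0, -0.1, -0.7]
width: 0.192
gripper_force: 30.0
```

Run:
```python
from h import *
from cell import arm
p,R,s=here(arm);t=p+R@TIP;print(s["clock"],p,t,ab(t),s["joints"].round(2))
side=arm.get_image("side");sc=arm.get_image("scene")
print("pred px side",proj(side,t),"scene",proj(sc,t))
a=cv2.resize(side["pixels"][150:250,200:320],(480,400));b=cv2.resize(sc["pixels"][120:270,185:305],(320,400))
cv2.imwrite("pics/c4.png",np.hstack([a,b])[:,:,::-1])
rows(p,R,[SP(-50,0,40,42,step=.02),SP(-50,0,3,42,step=.012)],0)
```

```text
7.5 [0.43129184 0.07458484 0.25426506] [0.52464278 0.04588426 0.15422462] [-50.50182893   4.57317002] [-0.6  -0.08  0.06  2.22  0.4   0.79  0.48]
pred px side [236.60215726 195.98733686] scene [267.06324482 203.9803167 ]
[[0,0.27,-0.08,0.67,0,-0.03,0.04],[0,0.27,-0.09,0.66,0,-0.03,0.04],[0,0.14,0,0.34,0,0,0],[0,0.14,0,0.35,0,0,0],[0,0.13,0,0.34,0,0,0],[0,0.14,0.01,0.34,0,0,0]]
```

View pics/c4.png

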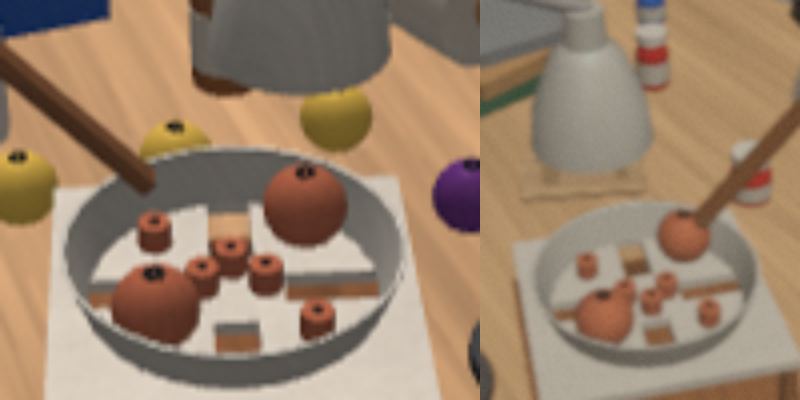

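Left half (side camera): the stick tip is at (147,185). Right half (scene camera): it is at (702,222). Both match the predicted tip to about a pixel, and beads and slots lie as measured.

{"op": "carry_out", "data": {"commands": [[0,0.27,-0.09,0.67,0,-0.03,0.04],[0,0.27,-0.09,0.66,0,-0.03,0.04],[0,0.14,0,0.34,0,0,0],[0,0.14,0,0.35,0,0,0],[0,0.13,0,0.34,0,0,0],[0,0.14,0,0.34,0,0,0]]}}

```text
clock: 8.2
position: [0.4307, 0.0673, 0.1832]
ee_rot: [0.422, 2.725, -0.08]
force: [-0.1, -0.2, -0.9]
width: 0.193
gripper_force: 30.0
```

{"op": "carry_out", "data": {"commands": [[0,-0.09,0,0.11,0,-0.17,0],[0,-0.34,0,0.2,0,-0.13,0],[0,-0.34,0,0.2,0,-0.13,0],[0,-0.34,-0.01,0.2,0,-0.13,0],[0,-0.34,0,0.21,0,-0.12,0],[0,-0.33,-0.01,0.22,0,-0.13,0],[0,-0.33,0,0.22,0,-0.12,0],[0,-0.33,0,0.22,0,-0.12,0]]}}

```text
clock: 9.0
position: [0.4998, 0.0447, 0.1738]
ee_rot: [0.406, 2.621, -0.1]
force: [0.1, 1.1, -0.5]
width: 0.195
gripper_force: 30.0
```

```bash
cat > see.py <<'E'
from h import *
from cell import arm
import sys
def look(name=None):
    p,R,s=here(arm);t=p+R@TIP;print("t",s["clock"],"tip ab",ab(t).round(1),"gap",round((t[2]-.075)*1000,1),"F",s["force"].round(1),"w",round(s["width"]*92,1))
    out=[]
    for n in("side","scene"):
        i=arm.get_image(n);h=cv2.cvtColor(i["pixels"],cv2.COLOR_RGB2HSV).astype(int);P=cloud(i)
        m=((h[...,0]<11)|(h[...,0]>172))&(h[...,1]>115)&(h[...,2]>70)
        q=ab(P);m&=(np.hypot(q[...,0],q[...,1])<100)&(P[...,2]>.077)&(P[...,2]<.135)
        for b in blobs(i,m,.088,8):
            k=ray(i,*b[1],.103 if b[0]>130 else .088);k[1]+=.002 if n=="side" else -.002
            print(n,b[0],b[2][2:],b[1],ab(k).round(0))
        out.append(i)
    a=cv2.resize(out[0]["pixels"][150:250,200:320],(480,400));b=cv2.resize(out[1]["pixels"][180:270,185:305],(533,400))
    if name:cv2.imwrite(f"pics/{name}.png",cv2.resize(np.hstack([a,b]),(800,316))[:,:,::-1])
    return p,R
E
python3 - <<'E'
from see import *
p,R=look("c5")
E
```

```text
t 9.0 tip ab [34.7 -4.4] gap 10.7 F [ 0.1  1.1 -0.5] w 18.0
side 313 [21 19] [275.7 200.9] [47. 50.]
side 63 [ 7 10] [238.1 207.5] [-49.  48.]
side 41 [8 8] [256.9 215.2] [-3. 13.]
side 311 [21 20] [238.5 225.9] [-49. -45.]
side 65 [ 8 10] [278.4 229.4] [ 46. -45.]
scene 8 [5 3] [255.9 201. ] [ -46. -102.]
scene 123 [16 14] [263.9 210.8] [-56. -55.]
scene 41 [6 8] [224.6 219.1] [ 50. -47.]
scene 297 [21 20] [231.3 238. ] [49. 44.]
scene 49 [6 9] [248.5 232.9] [ 2. 20.]
scene 49 [6 9] [270.5 237.1] [-46.  49.]
```

View pics/c5.png

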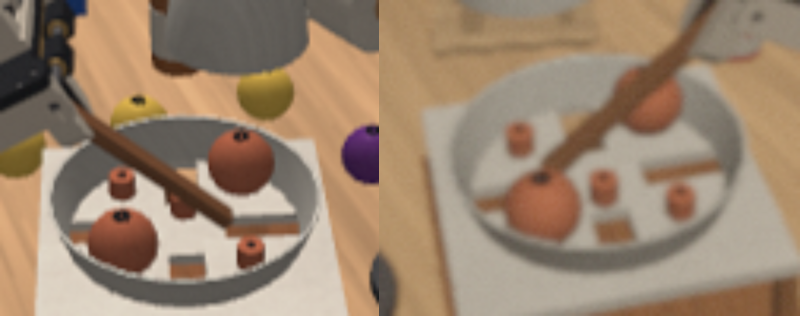

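The stick lies along the +a slot with its tip at (232,215) in the left half. The two middle beads have gone. One bead remains beside the stick at about (600,187) in the right half, plus the two outer small ones.

Run:
```python
from h import *
from cell import arm
p,R,s=here(arm)
rows(p,R,[SP(7,-4,3,44,step=.012),SP(7,38,3,44,step=.01)],0)
print();q=SP(7,38,3,44);rows(q[0],q[1],[SP(7,20,15,42,step=.02),SP(-30,10,45,36),SP(-68,12,35,32),SP(-68,12,3,32,step=.015)],0)
```

```text
[[0,0.33,0,-0.27,-0.01,0.37,-0.03],[0,0.33,0,-0.27,-0.01,0.37,-0.03],[0,0,0.34,0,0,0,0],[0,0,0.33,0,0,0,0],[0,0,0.34,0,0,0,0],[0,0,0.33,0,0,0,0],[0,0,0.34,0,0,0,0]]

[[0,-0.19,-0.36,-0.25,0,0.17,0],[0,-0.18,-0.36,-0.26,0,0.18,0],[0,0.13,-0.13,-0.61,0,0.35,0],[0,0.14,-0.14,-0.61,0,0.35,0],[0,0.17,-0.13,-0.61,0,0.35,0],[0,0.61,0.04,-0.08,0,0.35,0],[0,0.61,0.04,-0.06,0,0.34,0],[0,0.09,0,0.42,0,0,0]]
[[0,0.09,0,0.42,0,0,0],[0,0.08,0,0.42,0,0,0]]
```

{"op": "carry_out", "data": {"commands": [[0,0.33,0,-0.27,-0.01,0.37,-0.03],[0,0.33,0,-0.27,-0.01,0.37,-0.03],[0,0,0.34,0,0,0,0],[0,0,0.34,0,0,0,0],[0,0,0.34,0,0,0,0],[0,0,0.33,0,0,0,0],[0,0,0.33,0,0,0,0],[0,0,0,0,0,0,0]]}}

```text
clock: 9.9
position: [0.4919, 0.0932, 0.1783]
ee_rot: [0.406, 2.696, -0.085]
force: [0.4, 0.1, -0.3]
width: 0.194
gripper_force: 30.0
```

{"op": "carry_out", "data": {"commands": [[0,-0.19,-0.36,-0.25,0,0.17,0],[0,-0.19,-0.36,-0.25,0,0.17,0],[0,0.14,-0.14,-0.61,0,0.35,0],[0,0.14,-0.14,-0.61,0,0.35,0],[0,0.16,-0.14,-0.61,0,0.35,0],[0,0.61,0.04,-0.08,0,0.35,0],[0,0.61,0.04,-0.06,0,0.35,0],[0,0,0,0,0,0,0]]}}

```text
clock: 10.7
position: [0.4325, 0.0817, 0.2281]
ee_rot: [0.44, 2.902, -0.046]
force: [0.4, 0.2, -1.0]
width: 0.192
gripper_force: 30.0
```

Run:
```python
from see import *
p,R=look("c6")
rows(p,R,[SP(-68,13,3,32,step=.015),SP(-64,28,3,33,step=.008),SP(-52,48,3,34,step=.008),SP(-18,64,3,38,step=.008)],0)
```

```text
t 10.7 tip ab [-69.7  11.5] gap 38.1 F [ 0.4  0.2 -1. ] w 17.6
side 314 [21 20] [275.7 201. ] [47. 50.]
side 64 [ 7 10] [238.  207.6] [-50.  48.]
side 311 [21 20] [238.5 225.9] [-49. -45.]
side 63 [ 8 10] [278.5 229.4] [ 47. -45.]
scene 253 [19 18] [261.2 207.9] [-48. -50.]
scene 40 [6 8] [224.7 219.4] [ 50. -46.]
scene 290 [21 19] [231.3 238.4] [49. 46.]
scene 50 [6 9] [270.4 236.9] [-46.  48.]
[[0,0.07,0.02,0.42,0,0,0],[0,0.07,0.02,0.42,0,-0.01,0.01],[0,0.06,0.03,0.43,0,0,0],[0,-0.03,0.3,0.03,0,-0.09,0],[0,-0.03,0.3,0.03,0,-0.09,0],[0,-0.13,0.27,0.05,0,-0.06,0],[0,-0.12,0.26,0.05,0,-0.06,0],[0,-0.13,0.27,0.05,0,-0.05,0]]
[[0,-0.24,0.16,0.12,0,-0.18,0],[0,-0.24,0.16,0.12,0,-0.17,0],[0,-0.24,0.16,0.13,0,-0.18,0],[0,-0.24,0.15,0.13,0,-0.17,0]]
```

{"op": "carry_out", "data": {"commands": [[0,0.07,0.02,0.42,0,0,0],[0,0.07,0.02,0.42,0,0,0],[0,0.06,0.02,0.43,0,0,0],[0,-0.03,0.3,0.03,0,-0.09,0],[0,-0.03,0.3,0.03,0,-0.09,0],[0,-0.13,0.27,0.05,0,-0.06,0],[0,-0.12,0.27,0.05,0,-0.06,0],[0,-0.13,0.27,0.05,0,-0.05,0]]}}

```text
clock: 11.6
position: [0.4575, 0.1131, 0.1932]
ee_rot: [0.434, 2.867, -0.053]
force: [0.3, -0.0, -0.1]
width: 0.194
gripper_force: 30.0
```

Run:
```python
from see import *
p,R=look("c7")
rows(p,R,[SP(-18,64,3,38,step=.008)],0)
```

```text
t 11.6 tip ab [-51.1  48.9] gap 6.1 F [ 0.3 -0.  -0.1] w 17.9
side 316 [21 20] [275.7 201. ] [47. 50.]
side 66 [8 9] [242.5 204.1] [-38.  62.]
side 313 [21 20] [238.6 225.9] [-49. -45.]
side 64 [ 8 10] [278.5 229.4] [ 47. -45.]
scene 257 [19 18] [261.  207.9] [-47. -50.]
scene 44 [6 8] [224.6 219.3] [ 50. -47.]
scene 290 [21 19] [231.3 238.2] [49. 45.]
scene 46 [8 8] [266.9 241. ] [-34.  60.]
[[0,-0.23,0.15,0.12,0,-0.17,0],[0,-0.24,0.15,0.11,0,-0.18,0.01],[0,-0.22,0.16,0.13,0,-0.17,0],[0,-0.23,0.15,0.12,0,-0.18,0]]
```

{"op": "carry_out", "data": {"commands": [[0,-0.23,0.15,0.12,0,-0.17,0],[0,-0.23,0.15,0.12,0,-0.17,0],[0,-0.23,0.15,0.12,0,-0.17,0],[0,-0.23,0.15,0.12,0,-0.17,0],[0,-0.23,0.0,0.12,0,-0.17,0],[0,0,0,0,0,0,0]]}}

```text
clock: 12.3
position: [0.4921, 0.1175, 0.1868]
ee_rot: [0.421, 2.783, -0.07]
force: [-1.2, 0.3, -0.9]
width: 0.189
gripper_force: 30.0
```

Run:
```python
from see import *
p,R=look("c8")
rows(p,R,[SP(-5,40,45,42),SP(10,-40,45,45),SP(14,-58,25,45),SP(14,-58,3,45,step=.015)],0)
print();q=SP(14,-58,3,45);rows(q[0],q[1],[SP(34,-48,3,46,step=.008),SP(50,-22,3,48,step=.008)],0)
```

```text
t 12.3 tip ab [-10.1  63.4] gap 7.2 F [-1.2  0.3 -0.9] w 17.4
side 311 [21 19] [275.7 201. ] [47. 50.]
side 311 [21 20] [238.6 225.9] [-49. -45.]
side 64 [ 8 10] [278.5 229.4] [ 47. -45.]
scene 252 [19 17] [261.1 207.8] [-48. -50.]
scene 44 [6 8] [224.6 219.2] [ 50. -47.]
scene 295 [21 19] [231.4 238.4] [49. 46.]
[[0,-0.23,-0.47,-0.7,0,-0.27,0.01],[0,-0.25,-0.46,-0.69,0,-0.27,0],[0,-0.07,-0.8,0.08,0,-0.13,0],[0,-0.07,-0.8,0.09,0,-0.13,0],[0,-0.07,-0.8,0.09,0,-0.13,0],[0,-0.07,-0.8,0.08,0,-0.14,0],[0,0.1,-0.36,0.4,0,0,0],[0,0.09,-0.36,0.4,0,0,0]]
[[0,0.19,0,0.4,0,0,0],[0,0.19,0,0.39,0,0,0]]

[[0,-0.21,0.13,0.12,0,-0.06,0],[0,-0.21,0.14,0.13,0,-0.06,0],[0,-0.21,0.13,0.13,0,-0.05,0],[0,-0.1,0.26,0.09,0,-0.09,0],[0,-0.1,0.26,0.09,0,-0.09,0],[0,-0.1,0.26,0.09,0,-0.09,0],[0,-0.1,0.26,0.09,0,-0.08,0]]
```

Run:
```python
from h import *
from cell import arm
p,R,s=here(arm)
rows(p,R,[SP(-8,40,50,40),SP(5,-40,60,38),SP(18,-60,40,33),SP(18,-60,3,33,step=.015)],0)
print();q=SP(18,-60,3,33);rows(q[0],q[1],[SP(34,-50,3,39,step=.008),SP(50,-22,3,47,step=.008)],0)
```

```text
[[0,-0.2,-0.31,-0.56,0,-0.07,0],[0,-0.2,-0.31,-0.56,0,-0.07,0.01],[0,-0.21,-0.31,-0.56,0,-0.06,0],[0,-0.2,-0.8,-0.07,0,0.09,0],[0,-0.2,-0.8,-0.07,0,0.08,0],[0,-0.2,-0.8,-0.07,0,0.09,0],[0,-0.2,-0.8,-0.07,0,0.09,0],[0,-0.35,-0.4,0.39,0,0.43,0]]
[[0,-0.36,-0.4,0.37,0,0.44,0],[0,0.11,0,0.48,0,0,0],[0,0.11,0,0.48,0,0,0],[0,0.11,0,0.48,0,0,0]]

[[0,-0.05,0.2,0.19,0,-0.52,0],[0,-0.04,0.2,0.19,0,-0.53,0],[0,0.02,0.28,0.13,0,-0.35,0],[0,0.03,0.28,0.14,0,-0.35,0],[0,0.03,0.28,0.13,0,-0.35,0],[0,0.03,0.28,0.13,0,-0.34,0]]
```

{"op": "carry_out", "data": {"commands": [[0,-0.2,-0.31,-0.56,0,-0.07,0],[0,-0.2,-0.31,-0.56,0,-0.07,0],[0,-0.2,-0.31,-0.56,0,-0.07,0],[0,-0.2,-0.8,-0.07,0,0.09,0],[0,-0.2,-0.8,-0.07,0,0.09,0],[0,-0.2,-0.8,-0.07,0,0.09,0],[0,-0.2,-0.8,-0.07,0,0.09,0],[0,-0.35,-0.4,0.39,0,0.43,0]]}}

```text
clock: 13.2
position: [0.4841, -0.0001, 0.2395]
ee_rot: [0.431, 2.84, -0.056]
force: [0.5, 0.7, -0.3]
width: 0.191
gripper_force: 30.0
```

{"op": "carry_out", "data": {"commands": [[0,-0.35,-0.4,0.37,0,0.43,0],[0,0.11,0,0.48,0,0,0],[0,0.11,0,0.48,0,0,0],[0,0,0,0,0,0,0]]}}

```text
clock: 13.6
position: [0.4918, -0.0121, 0.2061]
ee_rot: [0.438, 2.885, -0.051]
force: [-0.8, -0.2, -1.1]
width: 0.192
gripper_force: 30.0
```

Run:
```python
from see import *
p,R=look("c9")
rows(p,R,[SP(18,-60,3,33,step=.012),SP(34,-50,3,39,step=.008),SP(50,-22,3,47,step=.008)],0)
```

```text
t 13.6 tip ab [ 16.8 -60.5] gap 17.5 F [-0.8 -0.2 -1.1] w 17.6
side 312 [21 19] [275.7 201. ] [47. 50.]
side 311 [21 20] [238.6 225.9] [-49. -45.]
side 65 [ 8 10] [278.4 229.4] [ 46. -45.]
scene 254 [19 17] [261.2 207.9] [-48. -50.]
scene 42 [6 8] [224.7 219.3] [ 50. -46.]
scene 290 [21 19] [231.3 238.4] [49. 46.]
[[0,0.06,0.02,0.45,0,-0.01,0.01],[0,-0.05,0.2,0.19,0,-0.52,0],[0,-0.04,0.2,0.19,0,-0.53,0],[0,0.02,0.28,0.13,0,-0.35,0],[0,0.03,0.28,0.14,0,-0.35,0],[0,0.02,0.28,0.13,0,-0.34,0],[0,0.04,0.28,0.13,0,-0.35,0]]
```

View pics/c9.png

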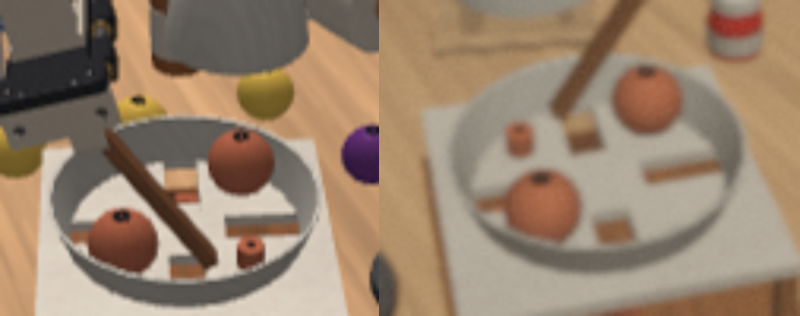

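The stick hangs just behind the last small bead (left half: tip (208,258), bead (250,250)). Both big beads are undisturbed, and a fallen bead shows in the left half's slot at (185,195).

{"op": "carry_out", "data": {"commands": [[0,0.06,0.02,0.45,0,0,0],[0,-0.05,0.2,0.19,0,-0.52,0],[0,-0.05,0.2,0.19,0,-0.52,0],[0,0.02,0.28,0.13,0,-0.35,0],[0,0.03,0.28,0.13,0,-0.35,0],[0,0.03,0.28,0.13,0,-0.35,0],[0,0.03,0.28,0.13,0,-0.35,0],[0,0,0,0,0,0,0]]}}

```text
clock: 14.5
position: [0.5119, 0.0241, 0.1744]
ee_rot: [0.397, 2.643, -0.095]
force: [-1.0, 0.2, -0.3]
width: 0.189
gripper_force: 30.0
```

Run:
```python
from see import *
p,R=look("c10")
rows(p,R,[SP(40,-15,45,47,step=.02),SP(-20,0,80,42)],0)
```

```text
t 14.5 tip ab [ 50.5 -19.5] gap 9.1 F [-1.   0.2 -0.3] w 17.4
side 315 [21 20] [275.7 200.9] [47. 50.]
side 311 [21 20] [238.6 225.9] [-49. -45.]
side 56 [8 9] [284.1 227.4] [ 61. -38.]
scene 241 [19 17] [261.4 208.3] [-48. -48.]
scene 46 [7 8] [219.8 221.5] [ 64. -41.]
scene 295 [21 19] [231.3 238.3] [49. 45.]
[[0,-0.12,0.07,-0.54,0.01,0.01,0.01],[0,-0.12,0.07,-0.55,0.01,0,0.01],[0,-0.13,0.06,-0.54,0,0.01,0.01],[0,0.35,0.2,-0.83,0,0.29,0],[0,0.38,0.2,-0.82,0,0.29,0],[0,0.4,0.2,-0.81,0,0.29,0]]
```

Run:
```python
from h import *
from cell import arm
p,R,s=here(arm)
rows(p,R,[SP(44,-22,32,46,step=.02),SP(38,-61,30,44),SP(38,-61,3,44,step=.014)],0)
print();q=SP(38,-61,3,44);rows(q[0],q[1],[SP(48,-52,3,46,step=.008),SP(58,-36,3,48,step=.008),SP(62,-18,3,49,step=.008)],0)
```

```text
[[0,-0.16,-0.02,-0.56,0.01,0.09,0.01],[0,-0.16,-0.02,-0.57,0,0.09,0.01],[0,0.03,-0.78,-0.05,0,0.18,0],[0,0.04,-0.78,-0.05,0,0.17,0],[0,0.22,0,0.5,0,0,0],[0,0.22,0,0.49,0,0,0]]

[[0,-0.09,0.18,0.12,0,-0.17,0],[0,-0.1,0.18,0.12,0,-0.18,0],[0,-0.06,0.21,0.08,0,-0.12,0],[0,-0.06,0.22,0.08,0,-0.11,0],[0,-0.06,0.21,0.09,0,-0.12,0],[0,-0.02,0.24,0.04,0,-0.06,0],[0,-0.01,0.24,0.03,0,-0.06,0],[0,-0.02,0.24,0.04,0,-0.05,0]]
```

{"op": "carry_out", "data": {"commands": [[0,-0.16,-0.02,-0.56,0,0.09,0],[0,-0.16,-0.02,-0.56,0,0.09,0],[0,0.03,-0.78,-0.05,0,0.18,0],[0,0.04,-0.78,-0.05,0,0.17,0],[0,0.22,0,0.5,0,0,0],[0,0.22,0,0.49,0,0,0],[0,0,0,0,0,0,0]]}}

```text
clock: 15.3
position: [0.4919, -0.0141, 0.1766]
ee_rot: [0.41, 2.697, -0.087]
force: [0.1, 0.5, -1.0]
width: 0.199
gripper_force: 30.0
```

Run:
```python
from see import *
p,R=look("c11")
rows(p,R,[SP(48,-52,3,46,step=.008),SP(58,-36,3,48,step=.008),SP(62,-18,3,49,step=.008)],0)
```

```text
t 15.3 tip ab [ 37.6 -62.4] gap 5.5 F [ 0.1  0.5 -1. ] w 18.3
side 312 [21 19] [275.8 201. ] [47. 50.]
side 311 [21 20] [238.5 225.9] [-49. -45.]
side 55 [8 9] [284.2 227.5] [ 61. -39.]
scene 256 [19 18] [261.1 208. ] [-47. -50.]
scene 44 [6 8] [219.5 221.4] [ 64. -42.]
scene 295 [21 19] [231.3 238.3] [49. 45.]
[[0,-0.11,0.21,0.09,0,-0.18,0],[0,-0.11,0.21,0.1,0,-0.18,0],[0,-0.06,0.21,0.08,0,-0.12,0],[0,-0.06,0.21,0.08,0,-0.12,0],[0,-0.06,0.22,0.09,0,-0.11,0],[0,-0.02,0.24,0.04,0,-0.06,0],[0,-0.01,0.24,0.03,0,-0.06,0],[0,-0.02,0.24,0.04,0,-0.06,0]]
```

Run:
```python
from h import *
from cell import arm
p,R,s=here(arm)
w=[SP(44,-59,4,45,step=.008)]
for an in(-46,-39,-32,-25,-18,-12): w.append(SP(73*np.cos(an*D),73*np.sin(an*D),4,52+an*.1,step=.0095))
rows(p,R,w,0)
```

```text
[[0,-0.14,0.1,0.08,0.01,-0.17,0],[0,-0.03,0.26,0.2,0,-0.42,0],[0,-0.15,0.27,0.14,0,-0.12,0],[0,-0.12,0.29,0.12,0,-0.13,0],[0,-0.09,0.31,0.1,0,-0.12,0],[0,-0.05,0.33,0.09,0,-0.12,0],[0,-0.02,0.3,0.07,0,-0.11,0]]
```

{"op": "carry_out", "data": {"commands": [[0,-0.14,0.1,0.08,0,-0.17,0],[0,-0.03,0.26,0.2,0,-0.42,0],[0,-0.15,0.27,0.14,0,-0.12,0],[0,-0.12,0.29,0.12,0,-0.13,0],[0,-0.09,0.31,0.1,0,-0.12,0],[0,-0.05,0.33,0.09,0,-0.12,0],[0,-0.02,0.3,0.07,0,-0.11,0],[0,0,0,0,0,0,0]]}}

```text
clock: 16.2
position: [0.5272, 0.0256, 0.1663]
ee_rot: [0.389, 2.579, -0.108]
force: [-7.5, 2.3, 3.7]
width: 0.195
gripper_force: 30.0
```

Run:
```python
from see import *
p,R=look("c12")
rows(p,R,[SP(50,-8,35,50,step=.02),SP(-20,0,90,42)],0)
```

```text
t 16.2 tip ab [ 70.4 -13.8] gap 8.2 F [-7.5  2.3  3.7] w 18.0
side 318 [21 21] [275.8 201. ] [47. 50.]
side 313 [21 20] [238.6 225.9] [-49. -45.]
side 72 [ 9 10] [291.1 220.4] [ 80. -13.]
scene 235 [19 17] [261.6 208.4] [-48. -48.]
scene 55 [9 9] [214.2 229.7] [ 82. -13.]
scene 301 [21 20] [231.1 237.9] [49. 44.]
[[0,-0.01,0.12,-0.76,0.01,0.07,0.01],[0,0,0.12,-0.77,0,0.07,0.01],[0,0.15,0.08,-0.88,0,0.35,0],[0,0.18,0.08,-0.88,0,0.35,0],[0,0.21,0.08,-0.87,0,0.35,0],[0,0.24,0.08,-0.86,0,0.35,0]]
```

Run:
```python
from h import *
from cell import arm
p,R,s=here(arm)
rows(p,R,[SP(58,-14,6,50,step=.012),SP(58,-37,6,50,step=.02)],0)
print()
q=SP(58,-37,6,50);rows(q[0],q[1],[SP(66,-36,4,50,step=.01),SP(68,-16,4,51,step=.008)],0)
```

```text
[[0,0.31,0.01,-0.36,0.02,0.14,0.02],[0,0,-0.46,0,0,0,0],[0,0,-0.46,0,0,0,0]]

[[0,-0.24,0.04,0.23,0,0,0],[0,0.01,0.27,0.03,0,-0.06,0],[0,0,0.26,0.02,0,-0.06,0],[0,0.01,0.27,0.03,0,-0.05,0]]
```

{"op": "carry_out", "data": {"commands": [[0,0.31,0,-0.36,0,0.14,0],[0,0,-0.46,0,0,0,0],[0,0,-0.46,0,0,0,0],[0,0,0,0,0,0,0]]}}

```text
clock: 16.7
position: [0.5096, 0.0035, 0.1702]
ee_rot: [0.397, 2.591, -0.107]
force: [-0.5, 0.6, 0.1]
width: 0.191
gripper_force: 30.0
```

Run:
```python
from see import *
p,R=look("c13")
rows(p,R,[SP(67,-36,4,50,step=.01),SP(70,-14,4,51,step=.008)],0)
```

```text
t 16.7 tip ab [ 59.  -40.6] gap 10.5 F [-0.5  0.6  0.1] w 17.6
side 316 [21 20] [275.7 201. ] [47. 50.]
side 312 [21 20] [238.6 225.9] [-49. -45.]
scene 254 [19 17] [261.1 208. ] [-47. -50.]
scene 291 [21 19] [231.3 238.5] [49. 46.]
[[0,-0.24,0.17,0.22,-0.01,0.01,-0.02],[0,-0.01,0.29,0.03,0,-0.06,0],[0,0,0.3,0.04,0,-0.06,0],[0,-0.01,0.29,0.03,0,-0.06,0]]
```

View pics/c13.png

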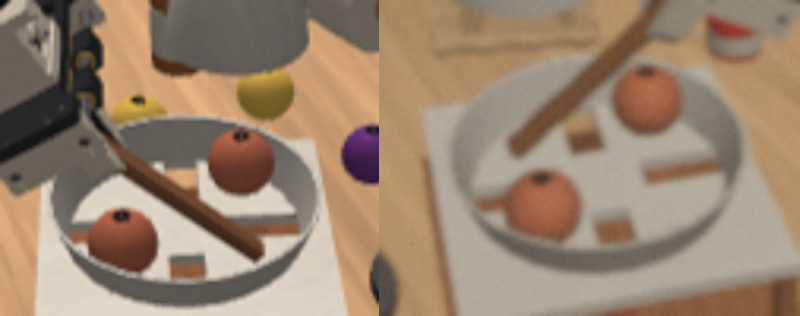

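No small bead is visible in the bowl and the last one has gone. Only the big beads remain, at left half (241,162) and (123,238).

Run:
```python
from h import *
from cell import arm
p,R,s=here(arm)
rows(p,R,[SP(45,-20,45,47),SP(-40,5,90,40,step=.03),SP(-60,5,95,36,step=.03)],0)
```

```text
[[0,-0.19,0.25,-0.58,0,0.18,0],[0,-0.18,0.24,-0.58,0,0.18,0],[0,-0.16,0.25,-0.58,0.01,0.17,-0.01],[0,0.39,0.25,-0.84,0,0.31,0],[0,0.42,0.25,-0.83,0,0.3,0],[0,0.44,0.25,-0.81,0,0.31,0],[0,0.47,0.25,-0.8,0,0.3,0],[0,0.33,0,-0.59,0,0.7,0]]
```

{"op": "carry_out", "data": {"commands": [[0,-0.19,0.25,-0.58,0,0.18,0],[0,-0.18,0.25,-0.58,0,0.18,0],[0,-0.16,0.25,-0.58,0,0.17,0],[0,0.39,0.25,-0.84,0,0.31,0],[0,0.42,0.25,-0.83,0,0.3,0],[0,0.44,0.25,-0.81,0,0.31,0],[0,0.47,0.25,-0.8,0,0.3,0],[0,0.33,0,-0.59,0,0.7,0]]}}

```text
clock: 17.6
position: [0.4308, 0.0777, 0.2832]
ee_rot: [0.425, 2.835, -0.058]
force: [0.1, -0.3, -1.0]
width: 0.195
gripper_force: 30.0
```

{"op": "carry_out", "data": {"commands": [[0,0,0,0,0,0,0],[0,0,0,0,0,0,0]]}}

```text
clock: 17.8
position: [0.4328, 0.0758, 0.2823]
ee_rot: [0.43, 2.83, -0.06]
force: [0.9, -0.3, -1.7]
width: 0.188
gripper_force: 30.0
```

Run:
```python
from see import *
p,R=look()
t=p+R@TIP;side=arm.get_image("side");sc=arm.get_image("scene")
u=R@np.array([np.sin(20*D),0,-np.cos(20*D)])
F={}
for n,i in(("side",side),("scene",sc)):
    px=i["pixels"].astype(int);P=cloud(i)
    m=(px[...,0]-px[...,2]>28)&(px[...,0]<135)&(np.linalg.norm(P-(t+.06*u),axis=-1)<.085)
    nn,l,st,c=cv2.connectedComponentsWithStats(m.astype(np.uint8));k=1+np.argmax(st[1:,4])
    ys,xs=np.nonzero(l==k);d=proj(i,t+.1*u)-proj(i,t);L=np.linalg.norm(d);d/=L
    q=(np.c_[xs,ys]-proj(i,t))
    al=q@d;pe=q@np.array([-d[1],d[0]])
    print(n,"pred",proj(i,t).round(1),"end along(px)",al.min().round(1),"px/100mm",L.round(1),"perp near tip",pe[al<al.min()+8].mean().round(2),"perp far",pe[(al>al.min()+20)].mean().round(2),len(al))
g=np.load("/tmp/grasp.npz");print("grasp pose",g["p"],"tip at grasp",g["p"]+g["R"]@TIP)
# rows to above-rest pose
Tp,Rg=g["p"],g["R"];s=Rg@np.array([np.sin(20.1*D),0,-np.cos(20.1*D)])
Pre=Tp+.0805*s+np.array([-.005,0.01,.05])
rows(p,R,[(p+[-.03,-.05,.02],R,.03),(Pre,Rg,.026),(Tp+.0795*s,Rg,.02)],0)
```

```text
t 17.8 tip ab [-59.5   5.9] gap 98.4 F [ 0.9 -0.3 -1.7] w 17.3
side 312 [21 20] [275.7 201. ] [47. 50.]
side 310 [21 20] [238.5 225.9] [-49. -45.]
scene 254 [19 17] [261.  207.9] [-47. -50.]
scene 296 [21 19] [231.4 238.3] [49. 45.]
side pred [232.5 189.3] end along(px) -0.9 px/100mm 39.1 perp near tip -2.38 perp far -1.17 361
scene pred [270.8 197.4] end along(px) 0.0 px/100mm 40.7 perp near tip 1.63 perp far 0.54 438
grasp pose [ 0.44326265 -0.25828578  0.15570857] tip at grasp [ 0.52068547 -0.29396619  0.04489871]
[[0,0.1,-0.76,-0.31,0,0,0],[0,0.11,-0.75,-0.31,0,0,0],[0,0.1,-0.76,-0.3,0,0,0],[0,-0.23,-0.98,0.19,0.02,0.02,0.16],[0,-0.25,-0.98,0.2,0.03,0.02,0.15],[0,-0.27,-0.97,0.2,0.02,0.02,0.16],[0,-0.28,-0.97,0.2,0.02,0.02,0.15],[0,-0.29,-0.96,0.2,0.03,0.02,0.16]]
[[0,-0.31,-0.96,0.2,0.02,0.02,0.15],[0,-0.33,-0.95,0.21,0.02,0.02,0.16],[0,-0.34,-0.95,0.2,0.03,0.02,0.15],[0,-0.36,-0.94,0.21,0.02,0.02,0.16],[0,-0.37,-0.93,0.21,0.02,0.02,0.15],[0,0.05,-0.1,0.69,0,0,0],[0,0.05,-0.11,0.68,0,0,0],[0,0.06,-0.1,0.69,0,0,0]]
```

{"op": "carry_out", "data": {"commands": [[0,0.1,-0.76,-0.31,0,0,0],[0,0.1,-0.75,-0.31,0,0,0],[0,0.1,-0.76,-0.31,0,0,0],[0,-0.23,-0.98,0.19,0.02,0.02,0.16],[0,-0.25,-0.98,0.2,0.02,0.02,0.15],[0,-0.27,-0.97,0.2,0.02,0.02,0.16],[0,-0.28,-0.97,0.2,0.02,0.02,0.15],[0,-0.29,-0.96,0.2,0.03,0.02,0.16]]}}

```text
clock: 18.8
position: [0.3986, -0.1028, 0.2867]
ee_rot: [0.545, 2.823, -0.059]
force: [0.4, -0.7, 0.1]
width: 0.196
gripper_force: 30.0
```

{"op": "carry_out", "data": {"commands": [[0,-0.31,-0.96,0.2,0.02,0.02,0.15],[0,-0.33,-0.95,0.2,0.02,0.02,0.16],[0,-0.34,-0.95,0.2,0.03,0.02,0.15],[0,-0.36,-0.94,0.2,0.02,0.02,0.16],[0,-0.37,-0.93,0.2,0.02,0.02,0.15],[0,0,0,0.2,0,0,0],[0,0,0,0,0,0,0],[0,0,0,0,0,0,0]]}}

```text
clock: 19.6
position: [0.3969, -0.2285, 0.2674]
ee_rot: [0.655, 2.811, -0.056]
force: [1.0, -0.5, -0.2]
width: 0.192
gripper_force: 30.0
```

```bash
cat > st.py <<'E'
from h import *
from cell import arm
def stickfit(i,t,u,rad=.09):
    px=i["pixels"].astype(int);P=cloud(i)
    w=P-t;al3=w@u;dist=np.linalg.norm(w-al3[...,None]*u,axis=-1)
    m=(px[...,0]-px[...,2]>24)&(px[...,0]<128)&(px[...,1]<90)&(dist<.02)&(al3>.01)&(al3<.105)&(i["range_z"]>0)
    q=P[m];c=q.mean(0);d=np.linalg.svd(q-c)[2][0];d*=np.sign(d[2]);return m.sum(),c,d
E
python3 - <<'E'
from st import *
p,R,s=here(arm);print(s["clock"],p);t=p+R@TIP;u=R@np.array([np.sin(20*D),0,-np.cos(20*D)])
i=arm.get_image("side");n,c,d=stickfit(i,t,u)
print("model tip",t,"u",u.round(3));print(n,"seen c",c.round(4),"d",d.round(3),"tilt",np.degrees(np.arccos(d[2])),"yaw",np.degrees(np.arctan2(-d[1],-d[0])),"model yaw",np.degrees(np.arctan2(-u[1],-u[0])),np.degrees(np.arccos(u[2])))
e=c-t;print("offset of seen from model axis, tool axes",R.T@(e-(e@u)*u))
# same measure at s2 (on rest, gripped) and s3
g=np.load("/tmp/grasp.npz")
for f,pp,RR in(("s2",g["p"],g["R"]),("s3",np.array([0.39494211,-0.23678147,0.23082963]),g["R"])):
    j=dict(np.load(f"/tmp/{f}.npz"));t2=pp+RR@TIP;u2=RR@np.array([np.sin(20*D),0,-np.cos(20*D)])
    n,c,d=stickfit(j,t2,u2);e=c-t2;print(f,n,"d",d.round(3),np.degrees(np.arccos(d[2])),np.degrees(np.arctan2(-d[1],-d[0])),"off",RR.T@(e-(e@u2)*u2))
cv2.imwrite("pics/s4.png",cv2.resize(i["pixels"][200:375,190:340,::-1],None,fx=3.4,fy=3.4,interpolation=2))
E
```

```text
19.6 [ 0.39688564 -0.2284794   0.26735055]
model tip [ 0.47408149 -0.2638058   0.15626925] u [-0.518  0.236  0.822]
429 seen c [ 0.4413 -0.256   0.205 ] d [-0.498  0.226  0.837] tilt 33.14769792143346 yaw -24.431941935692763 model yaw -24.436910286855056 34.71412062711237
offset of seen from model axis, tool axes [-0.00070442 -0.00647923 -0.00025639]
s2 365 d [-0.585  0.098  0.805] 36.35415646508325 -9.486364935707654 off [-0.00534419 -0.00090552 -0.00194513]
s3 430 d [-0.538  0.216  0.815] 35.39789612582065 -21.88622557136104 off [-0.00498569 -0.00528136 -0.00181464]
```

View pics/s4.png

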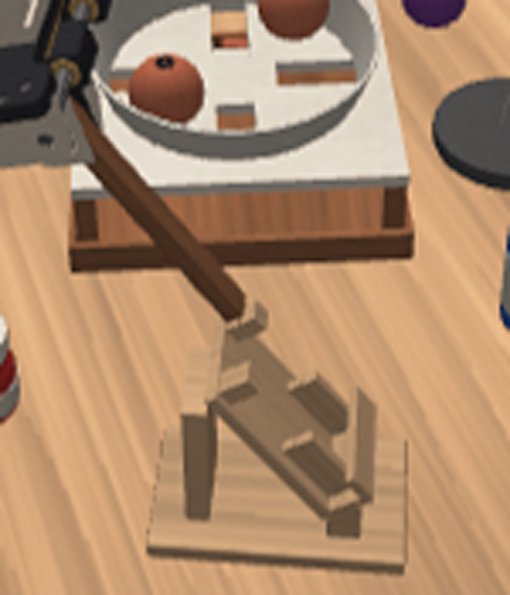

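The crop shows the stick held above the rest, tip at (232,310), lined up with the board between the guide blocks. It has turned about 2° steeper in the grip, which I will correct with the tool tilt.

Run:
```python
from h import *
from cell import arm
p,R,s=here(arm)
g=np.load("/tmp/grasp.npz");Rg=g["R"];tip=g["p"]+Rg@TIP
th=17.9;T2=np.array([-.158*np.sin(th*D),0,.158*np.cos(th*D)-.019])
Q=Rg@Ro.from_rotvec([0,-.037,0]).as_matrix()
u=Q@np.array([np.sin(th*D),0,-np.cos(th*D)]);n=Q@np.array([-np.cos(th*D),0,-np.sin(th*D)])
n=np.array([.745,-.340,.574]);n-=n@u*u;n/=np.linalg.norm(n)
print(u,n,np.degrees(np.arccos(u[2])),np.degrees(np.arctan2(-u[1],-u[0])))
f=lambda s_,n_,y=0:(tip+u*s_/1000+n*n_/1000-Q@T2,Q)
print("now tip",p+R@T2)
rows(p,R,[f(122,5)+(.02,),f(112,5)+(.01,)],0)
a=f(112,5);print();rows(a[0],a[1],[f(50,4)+(.016,),f(10,3)+(.01,),f(1.5,2)+(.005,)],0)
```

```text
[-0.5204647   0.23820872  0.8199836 ] [ 0.74597    -0.340444    0.57238679] 34.91684768296785 -24.59284403788243
now tip [ 0.47024744 -0.26166212  0.15285731]
[[0,0.5,-0.33,0.21,0.01,-0.4,0.03],[0,-0.13,0,0.38,0,0,0]]

[[0,-0.18,0,0.59,0,0,0],[0,-0.18,0,0.6,0,0,0],[0,-0.18,0,0.59,0,0,0],[0,-0.18,0,0.59,0,0,0],[0,-0.09,0,0.31,0,0,0],[0,-0.09,0,0.3,0,0,0],[0,-0.09,0,0.31,0,0,0],[0,-0.1,0,0.31,0,0,0]]
[[0,-0.09,0,0.31,0,0,0],[0,-0.03,0,0.17,0,0,0],[0,-0.03,0,0.16,0,0,0]]
```

{"op": "carry_out", "data": {"commands": [[0,0.5,-0.33,0.21,0,-0.4,0.03],[0,-0.13,0,0.38,0,0,0],[0,0,0,0,0,0,0],[0,0,0,0,0,0,0]]}}

```text
clock: 20.05
position: [0.3895, -0.2339, 0.2515]
ee_rot: [0.651, 2.771, -0.068]
force: [0.2, 0.0, -0.8]
width: 0.193
gripper_force: 30.0
```

```bash
cat > ins.py <<'E'
from st import *
g=np.load("/tmp/grasp.npz");Rg=g["R"];tip=g["p"]+Rg@TIP
th=17.9;T2=np.array([-.158*np.sin(th*D),0,.158*np.cos(th*D)-.019])
Q=Rg@Ro.from_rotvec([0,-.037,0]).as_matrix()
u=Q@np.array([np.sin(th*D),0,-np.cos(th*D)])
n=np.array([.745,-.340,.574]);n-=n@u*u;n/=np.linalg.norm(n)
f=lambda s_,n_,y=0:(tip+u*s_/1000+n*n_/1000-Q@T2,Q)
def chk():
    p,R,s=here(arm);e=p+R@T2-tip;print(s["clock"],"along",e@u*1e3,"normal",e@n*1e3,"side",e@np.cross(u,n)*1e3,"F",s["force"].round(1),"w",s["width"]*92)
    i=arm.get_image("side");k,c,d=stickfit(i,p+R@T2,u);w=c-tip
    print("seen n",w@n*1e3,"side",w@np.cross(u,n)*1e3,"tilt",np.degrees(np.arccos(d[2])),"yaw",np.degrees(np.arctan2(-d[1],-d[0])),k)
    return p,R,i
E
python3 - <<'E'
from ins import *
p,R,i=chk()
rows(p,R,[f(50,4)+(.016,)],0)
# reference: stick on rest at start, and s3
for fl in("side","s3"):
    j=dict(np.load(f"/tmp/{fl}.npz"));tt=tip if fl=="side" else tip+.0915*u
    k,c,d=stickfit(j,tt,u);w=c-tip;print(fl,"n",w@n*1e3,"side",w@np.cross(u,n)*1e3,np.degrees(np.arccos(d[2])),np.degrees(np.arctan2(-d[1],-d[0])),k)
E
```

```text
20.05 along 112.11401458502792 normal 5.881668298561439 side -0.07187426909955906 F [ 0.2  0.  -0.8] w 17.74603333493518
seen n 10.32033864140343 side -6.322547963942496 tilt 35.34410377536901 yaw -24.877214034782867 435
[[0,-0.17,0,0.6,0,0,0],[0,-0.18,0,0.59,0.01,0,-0.01],[0,-0.17,0,0.6,0,0.01,0],[0,-0.17,0,0.6,0,0,0]]
side n 5.384150963039476 side -1.1046894049109766 36.21553679002719 -10.53833331543932 390
s3 n 4.75576615736352 side -6.030499967582338 35.45468248016673 -21.759083978256523 426
```

{"op": "carry_out", "data": {"commands": [[0,-0.18,0,0.6,0,0,0],[0,-0.18,0,0.6,0,0,0],[0,-0.18,0,0.6,0,0,0],[0,-0.18,0,0.6,0,0,0],[0,-0.1,0,0.3,0,0,0],[0,-0.1,0,0.3,0,0,0],[0,-0.1,0,0.3,0,0,0],[0,0,0,0,0,0,0]]}}

```text
clock: 20.9
position: [0.4339, -0.2543, 0.1794]
ee_rot: [0.651, 2.772, -0.069]
force: [0.6, -0.3, -0.5]
width: 0.197
gripper_force: 30.0
```

Run:
```python
from ins import *
p,R,i=chk()
rows(p,R,[f(10,3)+(.01,),f(1,1.5)+(.005,)],0)
```

```text
20.9 along 25.00310778346732 normal 4.5899628516492355 side -0.2263309832484447 F [ 0.6 -0.3 -0.5] w 18.115250978512762
seen n 9.343373765252954 side -4.768495294136779 tilt 35.0711316408902 yaw -21.49275088395524 379
[[0,-0.06,0,0.3,0,0,0],[0,-0.06,0.01,0.29,0,0,-0.01],[0,-0.03,0,0.18,0,0,0],[0,-0.03,-0.01,0.18,0,0,0]]
```

{"op": "carry_out", "data": {"commands": [[0,-0.06,0,0.3,0,0,0],[0,-0.06,0,0.3,0,0,0],[0,-0.03,0,0.16,0,0,0],[0,-0.03,0,0.16,0,0,0],[0,0,0,0,0,0,0]]}}

```text
clock: 21.45
position: [0.4436, -0.2589, 0.1591]
ee_rot: [0.652, 2.771, -0.068]
force: [0.0, 0.7, -1.0]
width: 0.189
gripper_force: 30.0
```

Run:
```python
from ins import *
p,R,i=chk()
rows(p,R,[f(0.5,0)+(.005,)],0)
```

```text
21.45 along 2.242328137636739 normal 1.8102605514447017 side -0.32278176000032105 F [ 0.   0.7 -1. ] w 17.419440494617575
seen n 7.238084811372808 side -1.1885760957166238 tilt 35.843257079129714 yaw -14.28400132008993 383
[[0,0.05,0.01,0.09,0.01,0,-0.02]]
```

{"op": "carry_out", "data": {"commands": [[0,0.05,0,0.06,0,0,0],[0,0.02,0,0.03,0,0,0],[0,0,0,0,0,0,0]], "squeeze": 5}}

```text
clock: 21.8
position: [0.443, -0.2586, 0.1568]
ee_rot: [0.652, 2.77, -0.068]
force: [1.5, -0.8, 1.4]
width: 0.195
gripper_force: 5.0
```

{"op": "carry_out", "data": {"commands": [[0.25,0,0,0,0,0,0],[0.35,0,0,0,0,0,0],[0.5,0,0,0,0,0,0],[0.6,0,0,0,0,0,0],[0.6,0,0,0,0,0,0]]}}

```text
clock: 22.3
position: [0.4426, -0.2584, 0.1565]
ee_rot: [0.652, 2.771, -0.068]
force: [0.0, -0.1, -0.1]
width: 0.547
gripper_force: 0.0
```

Run:
```python
from ins import *
p,R,i=chk()
```

```text
22.3 along 0.679464644892197 normal -0.5864170565847225 side -0.32470965154624276 F [ 0.  -0.1 -0.1] w 50.346045263663655
seen n 5.958924617025653 side -1.0359165844098188 tilt 36.21954715394066 yaw -15.147569230203604 370
```

Matches the initial reference (n 5.4, side −1.1, tilt 36.2). Now I retreat along the tool axis, and then verify.

{"op": "carry_out", "data": {"commands": [[0.6,0,0,-0.3,0,0,0],[0.6,0,0,-0.6,0,0,0],[0.6,0,0,-0.9,0,0,0],[0.6,0,0,-0.9,0,0,0],[0.6,0,0,-0.9,0,0,0],[0.6,0,0,-0.9,0,0,0],[0.6,0,0,-0.5,0,0,0],[0.6,0,0,0,0,0,0]]}}

```text
clock: 23.15
position: [0.4093, -0.2445, 0.2774]
ee_rot: [0.651, 2.768, -0.064]
force: [0.1, -0.1, -0.0]
width: 0.597
gripper_force: 0.0
```

Run:
```python
from ins import *
from see import look
p,R=look()
i=arm.get_image("side");k,c,d=stickfit(i,tip,u);w=c-tip
print("seen n",w@n*1e3,"side",w@np.cross(u,n)*1e3,"tilt",np.degrees(np.arccos(d[2])),k,arm.observe()["dq"].round(3))
cv2.imwrite("pics/end.png",cv2.resize(i["pixels"][140:375,190:360,::-1],None,fx=2.5,fy=2.5,interpolation=2))
```

```text
t 23.15 tip ab [  14.7 -318.3] gap 95.2 F [ 0.1 -0.1 -0. ] w 54.9
side 311 [21 19] [275.7 201. ] [47. 50.]
side 287 [19 20] [239.4 225.8] [-47. -44.]
scene 255 [19 17] [261.1 207.9] [-48. -50.]
scene 301 [21 19] [231.2 238.1] [49. 45.]
seen n 6.247994943028065 side -0.5747121382355352 tilt 36.51668604003963 380 [-0.002  0.018  0.006  0.004  0.003  0.002 -0.005]
```

View pics/end.png

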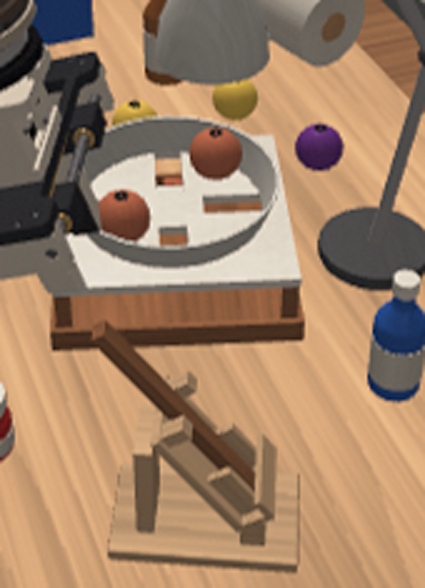

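The stick is back on its rest (upper end (102,332), foot by the lip (255,475)), and only the two big beads are left in the bowl at (216,152) and (123,215).

```bash
python3 -c "
from cell import arm
print(arm.sign_off())"
```

```text
the job is handed in; nothing more can be done
None
```

The job is handed in: the camera checks show all five small beads gone from the bowl, only the two big ones left there, and the stick leaning back on its rest, released, at about 23 s.

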